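Set a sensor's air gap on the sine plate with a flat gauge

ROBOT

A 6-joint arm with a two-finger parallel gripper is mounted at the origin on the work surface; the furniture and walls round the work are solid. World frame = base frame: x ahead of the robot, y to its left, z up, the work surface at z = 0. Lengths are in m, angles in rad, forces in N, time in s.
With the tool pointing down it reaches from about 0.225 to 0.725 m from the base axis. Payload 3.1 kg.
Tool frame: the origin (TCP) lies on the centre line of the jaws, within the pads' length; the fingertips stand ahead of it and the grasp point (between the pads) lies 11 mm behind it (arm.tip_reach is the z of the fingertips in the tool frame, in m); z points along the fingers, y is the line along which they close (so a half turn about z gives the same grasp; the last joint's range is limited). The gripper opens to 85 mm and grips with 20 to 120 N. Pads are 22 mm wide; open, the fingers measure 114 mm over their backs; the gripper's body (76 mm by 85 mm) begins 54 mm behind the grasp point. The pads swing forward as they close: fully open they stand 13 mm farther back than shut.
Start: joints at [1.053, 0.048, 0.099, 1.622, 0, 1.443], TCP at [0.2, 0.486, 0.239] pointing down, gripper open.
Joint ranges: [-2.91, 2.91], [-0.99, 1.94], [-1.21, 1.42], [-2.12, 2.29], [-1.49, 1.47], [-3.14, 3.14]. Speed limits (rad/s): [2.79, 2.79, 3.14, 3.14, 3.14, 3.14].

INTERFACE

Orientations are given as a rotation vector (axis times angle).
In Python, from bench import arm, eyes gives the robot as it stands.
- The arm moves only by the tool move_arm, never from a script. Its argument "plan" is a list of rows, each a list of 7 numbers: the turn, a rotation vector about the tool's x, y, z normalised to -1 to 1, where 1 is pi rad, then the shift along the tool's x, y, z normalised to -1 to 1, where 1 is 0.25 m, then the opening, from 0 (shut) to 1 (fully open). In form: [[wx, wy, wz, x, y, z, jaw], ...]. A call has exactly 8 rows; each row is the pose to reach, as a shift and turn from the pose commanded when the call began, along the tool's axes at that moment, turning the shorter way round; what a row does not reach only later rows make up. A row lasts 1/8 s, in which the tool goes at most 62.5 mm and 10.7 degrees, less where a joint would pass 70% of its speed; a pose out of reach is approached as far as the arm can. A call with a number of a shift or a turn outside -1 to 1 is refused whole. A call with a gripper value outside its range is refused whole. The fingers move at their own pace and stop on an object; "grip_force" is the grip in N (left out, the last holds). Time passes only in rows, so rows that repeat a pose let the fingers close, or fill a call up. It gives the time, the measured TCP pose, the force, the opening and the grip force at its end, in the units of the state.
- arm.read_state(): the state, without advancing time (a new reading comes with each control period).
- eyes.camera(name): name is "side" or "top" or "wrist"; returns (picture, depth): 480x640x3 uint8, red, green, blue; 480x640 float32, m along the optical axis (not along the pixel's ray), 0 where there is no reading.
- eyes.camera_params(name): a dict with "intrinsics" (3x3 intrinsics, pixels), "distortion" ([k1, k2, p1, p2, k3] as OpenCV has them; the pictures are not rectified), "extrinsics" (4x4, takes a point from world to camera coordinates); the wrist camera has in their place "tool_from_camera" (4x4, takes a point from camera to tool coordinates, whose origin is the TCP and whose axes are the flange's). Camera axes: x right, y down, z forward; pixel columns grow to the right and rows downward; lengths in m; the calibration is good to about 2 mm. A picture is of the moment at which its call begins: read the wrist's pose just before it. camera_params takes no time and is no camera call.
- arm.close_job(): hands the job in; it is judged then, once.
The state is a dict: "time_s": time; "q": joint angles; "joint_vel": joint speeds; "tau": joint torques, N m; "tool_pos": TCP position; "orientation": TCP orientation; "ft_force": force on the tool from outside, world axes, zero at the start; "torque": the same for the moment, N m; "gripper_width": finger opening in m; "grasp_force": force on a finger pad.
Only numpy, scipy, OpenCV 4.12 (cv2) and the standard library are available. Lean on these libraries where they do the work, as an engineer would, in place of code of your own. Each camera call takes 0.05 s, during which the arm holds its last target. There are 200 camera calls.

TASK

Set the sensor's air gap on the sloping plate with the thickest of the three flat gauges: put its blade into the gap between the upright target plate and the sensor, centred, until its collar rests on the plate's top edge, then gently slide the sensor down against it so that the blade is nipped flat between the two. Draw the gauge out without shifting the sensor and hang it back in its slot in the stand. Leave the other two gauges in the stand, and do not knock over the swab tub or the small bottle beside the sloping plate.

Things in the scene. Friction and masses are not known exactly. Their poses are not given: they have to be found in the camera images.
- gauge_thick: The thickest, in blade and in grip, of three look-alike flat gauges. From the foot up: steel blade 12 thick (x) x 40 wide (y) x 64 long; steel collar 26 x 50 x 8; black grip 18 (x) x 36 (y) x 40. 112 long in all, about 0.26 kg, the same either way round. Origin at the centre of the blade's foot, z up along the blade to the grip (grip from 72 to 112). Room to take it by the grip's 36 mm sides.
- gauge_middle: Same gauge with a 9 mm thick blade and a 14 mm thick grip; stays in the stand.
- gauge_thin: Same gauge with a 6 mm thick blade and a 10 mm thick grip; stays in the stand.
- gauge_stand: Aluminium stand, 154 (x) x 78 (y) x 95 high, fixed; origin at the centre of its underside, z up. Its top plate (10 thick, top at z = 95) has three equal through slots, 15.5 (x) x 44 (y), chamfered 1.5, centred at x = -46, 0 and +46, y = 0. The gauges hang in them in any order, collars on the top plate, feet 31 above the bench, gauge x along the stand's x.
- gap (a point): Middle of the upright target plate's top edge on the gap side. Axes of the tilted deck: x up the slope from plate to sensor, y level along the plate, z out of the deck. The plate fills x -12..0, y -30..30, z -72..0 (deck at -72); the gap is at x > 0. A blade fully in has its collar on the plate's top edge, so its foot at z = -64; flat on the plate its middle is at x = 6.
- air_gap (a joint): Sensor slide: its value is the air gap between plate and sensor face, in m (0 to 0.028); it grows as the sensor moves up the slope, away from the plate. The slide is stiff (moves at roughly 5 to 10 N) and stays where it is left.
- bracket_top (a point): Top centre of the grip bracket at the back of the sensor slide: an upright aluminium tab 8 thick (deck x) x 36 wide (deck y), standing clear for about 45 below this point; same tilted axes as gap. Take it by its 36 mm sides or push it from behind.
- sine_plate: Steel sine plate, fixed: base 170 (x) x 112 (y), deck set at 25 degrees rising along +x, on it the aluminium target plate and, uphill, the sensor (30 mm steel barrel, pointing square at the plate, axis 38 below its top edge) on a slide; barrel and clamp end 14 below that edge, the bracket is about 205 above the bench. Origin under the base's centre, z up.
- swab_tub: White tub with swabs, 64 diameter, 134 high, loose; origin under its centre.
- oil_bottle: Small white bottle with black cap, 40 diameter, 120 high, loose; origin under its centre.

How it is judged:
By the outcome, as a careful person would: the job done as asked, in the order asked, and still so for the second after the job is handed in, with the robot touching nothing.
It also fails if it takes over 72 s, if anything falls off the work surface, if the arm or the gripper's body presses on something with over 40 N, if the wrist force passes 120 N, or if a joint passes its speed limit or range.

## Working session

There is one attempt and no reset: what is moved stays moved. The work goes in short steps, Python scripts to look and compute and a tool call to move; the robot and the scene stay as the last step left them, time stands still between calls to the robot, and variables do not carry over. Pictures are saved under pics/ and viewed, at most 10 in all, crops included, and the job is handed in when it is done.

Besides the shell and the picture viewer there is one more tool, called after "Call:" as name(argument=value, ...) on one line, values as JSON. move_arm: Moves the arm, as the interface text tells. Its arguments: {"type":"object","properties":{"plan":{"type":"array","items":{"type":"array","items":{"type":"number"}}},"grip_force":{"type":"number"}},"required":["plan"]}

```bash
ls; mkdir -p pics
python3 - <<'E'
from bench import arm, eyes
import cv2,numpy as np
s=arm.read_state();print(s, arm.tip_reach)
for n in("side","top","wrist"):
    p,d=eyes.camera(n);cv2.imwrite(f"pics/{n}0.png",p[:,:,::-1]);np.savez(f"pics/{n}0.npz",p=p,d=d)
    print(n,eyes.camera_params(n))
a=np.hstack([cv2.imread("pics/side0.png"),cv2.imread("pics/top0.png")]);
E
```

```text
pics
{'time_s': 0.0, 'q': array([ 1.05322237e+00,  4.87777802e-02,  9.75789889e-02,  1.62197499e+00,
       -9.12216250e-06,  1.44300535e+00]), 'joint_vel': array([-0.00058857, -0.00078086, -0.00075243, -0.00031452,  0.00155447,
       -0.00045548]), 'tau': array([-8.68534280e-04, -3.38784957e+01,  3.20013642e+01,  2.03237613e-02,
       -3.47518999e-04, -2.96211610e-06]), 'tool_pos': array([0.1992104 , 0.48510182, 0.23809361]), 'orientation': array([-0.60825635, -3.08138507,  0.00354546]), 'ft_force': array([-0.28663677, -0.14842446,  0.3926544 ]), 'torque': array([-0.05637875,  0.01948285, -0.04612979]), 'grasp_force': 0.0, 'gripper_width': 0.08528776721683348} 0.008
side {'intrinsics': array([[616.07152351,   0.        , 314.07863692],
       [  0.        , 616.07152351, 245.85744811],
       [  0.        ,   0.        ,   1.        ]]), 'distortion': array([-0.12023524,  0.        ,  0.        ,  0.        ,  0.        ]), 'extrinsics': array([[-0.99989766, -0.01188187,  0.00796869,  0.49284605],
       [-0.01275696,  0.4883526 , -0.87255315,  0.14007472],
       [ 0.00647603, -0
[... 533 characters left out ...]
9,  1.48738222],
       [ 0.        ,  0.        ,  0.        ,  1.        ]])}
wrist {'intrinsics': array([[336.05805293,   0.        , 311.71533252],
       [  0.        , 336.05805293, 235.9217039 ],
       [  0.        ,   0.        ,   1.        ]]), 'distortion': array([0.01313679, 0.        , 0.        , 0.        , 0.        ]), 'tool_from_camera': array([[ 3.24243706e-04, -9.62422198e-01, -2.71557373e-01,
         6.86402578e-02],
       [ 9.99999268e-01, -4.50452279e-06,  1.20997901e-03,
        -1.53865709e-03],
       [-1.16573390e-03, -2.71557566e-01,  9.62421492e-01,
        -1.33975594e-01],
       [ 0.00000000e+00,  0.00000000e+00,  0.00000000e+00,
         1.00000000e+00]])}
```

View pics/side0.png

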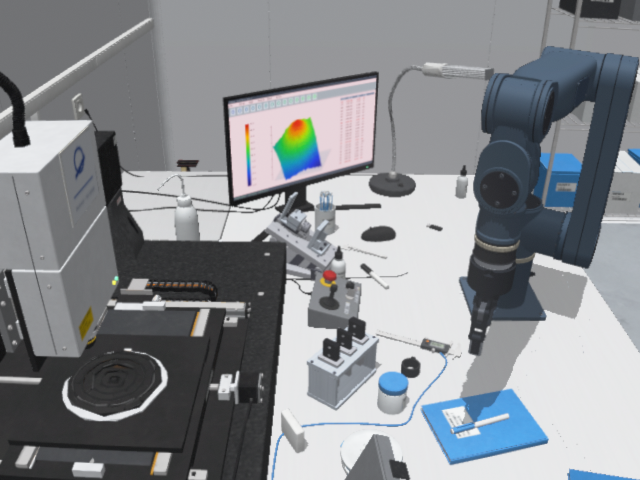

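View pics/top0.png

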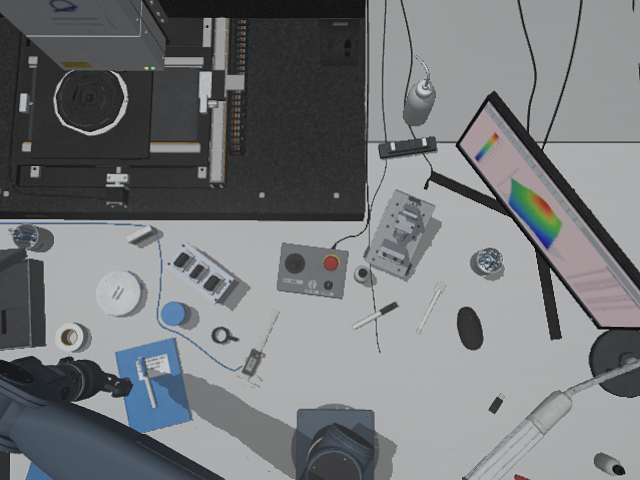

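The side view shows the stand at about (343,365), with gauges at (331,350), (345,340) and (357,327), and the sine plate near (300,235). In the top view the stand is at (205,275), the sine plate at (403,235), the bottle at (363,274) and the tub at (489,262). Next, an enlarged view.

```bash
cat > h.py <<'E'
import numpy as np,cv2
from scipy.spatial.transform import Rotation as R
from bench import arm,eyes
def und(P,uv): return cv2.undistortPoints(np.array(uv,float).reshape(-1,1,2),P["intrinsics"],np.array(P["distortion"])).reshape(-1,2)
def E(n,s=None):
    P=eyes.camera_params(n)
    if n!="wrist": return P,np.linalg.inv(P["extrinsics"])
    T=np.eye(4);T[:3,:3]=R.from_rotvec(s["orientation"]).as_matrix();T[:3,3]=s["tool_pos"]
    return P,T@P["tool_from_camera"]
def rays(n,uv,s=None):
    P,W=E(n,s);k=und(P,uv);d=np.c_[k,np.ones(len(k))]@W[:3,:3].T
    return W[:3,3],d
def onz(n,uv,z,s=None):
    c,d=rays(n,uv,s);return c+d*((z-c[2])/d[:,2])[:,None]
def depthpts(n,uv,dep,s=None):
    c,d=rays(n,uv,s);uv=np.array(uv).astype(int);return c+d*dep[uv[:,1],uv[:,0]][:,None]
def tri(L):
    A=np.zeros((3,3));b=np.zeros(3)
    for c,d in L:
        d=d/np.linalg.norm(d);M=np.eye(3)-np.outer(d,d);A+=M;b+=M@c
    x=np.linalg.solve(A,b);return x,[np.linalg.norm(np.cross(x-c,d/np.linalg.norm(d))) for c,d in L]
E
python3 - <<'E'
from h import *
t=cv2.imread("pics/top0.png");s=cv2.imread("pics/side0.png")
f=lambda im,x,y,w,h,W,H:cv2.resize(im[y:y+h,x:x+w],(W,H),interpolation=cv2.INTER_CUBIC)
top=np.hstack([f(t,160,235,80,60,400,300),f(t,355,185,80,100,400,300)[:, :]])
o=np.zeros((600,800,3),np.uint8)
o[:300,:400]=f(t,160,237,80,60,400,300)
o[:,400:]=0
o[:500,400:]=f(t,357,185,80,100,400,500)
o[300:,:400]=f(s,255,180,100,75,400,300)
cv2.imwrite("pics/c1.png",o)
# second: side stand
cv2.imwrite("pics/c2.png",f(s,300,310,90,100,540,600))
D=np.load("pics/top0.npz")["d"]
for uv in [(205,275),(186,259),(203,271),(219,284),(403,235),(363,274),(489,262)]:
    print(uv,depthpts("top",[uv],D).round(4))
E
```

```text
(205, 275) [[0.4226 0.3184 0.0939]]
(186, 259) [[0.4594 0.361  0.1142]]
(203, 271) [[0.4312 0.3204 0.1077]]
(219, 284) [[0.4005 0.2821 0.1007]]
(403, 235) [[ 0.5165 -0.1586  0.142 ]]
(363, 274) [[ 0.4266 -0.0657  0.1035]]
(489, 262) [[ 0.4596 -0.3739  0.0827]]
```

View pics/c1.png

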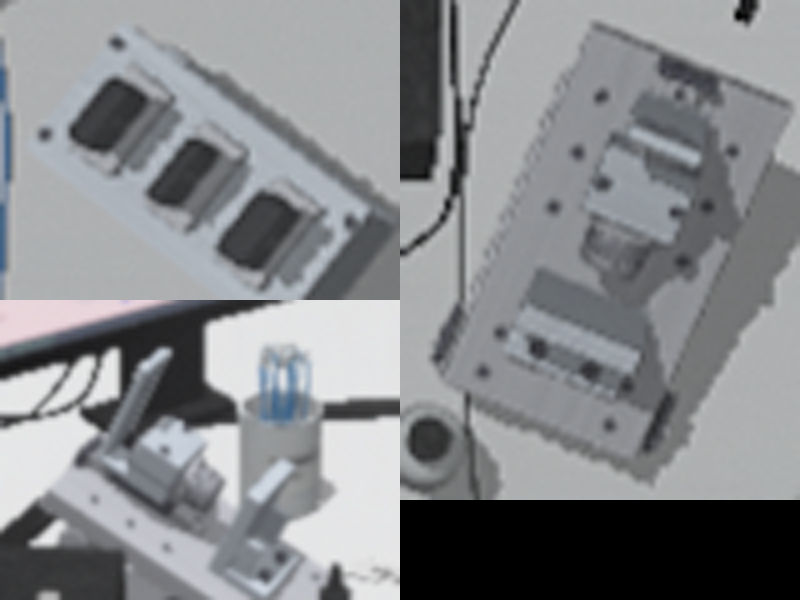

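View pics/c2.png

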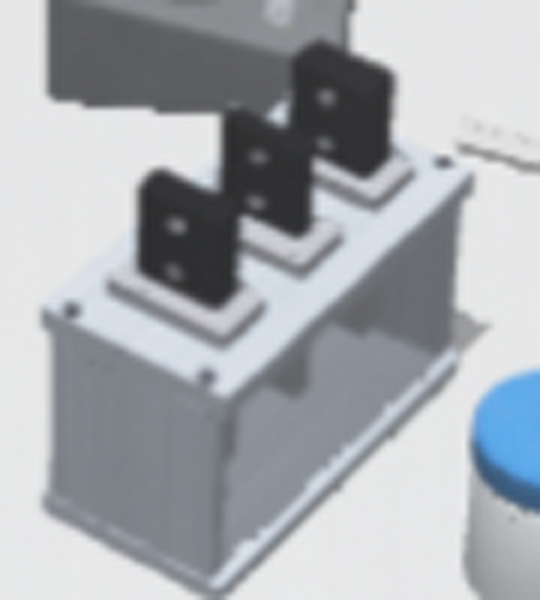

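```bash
cat >> h.py <<'E'
def down(yaw): # tool z down, tool y at yaw in world
    y=np.array([np.cos(yaw),np.sin(yaw),0]);z=np.array([0,0,-1.]);return np.c_[np.cross(y,z),y,z]
def row(Rt,p,s=None):
    s=s or arm.read_state();R0=R.from_rotvec(s["orientation"]).as_matrix()
    M=np.array(Rt)
    c=[]
    for f in (np.eye(3),np.diag([-1,-1,1])):
        w=R.from_matrix(R0.T@M@f).as_rotvec();c.append(np.r_[w/np.pi,R0.T@(np.array(p)-s["tool_pos"])/.25])
    for i,k in enumerate(c): print("flip" if i else "same",k.round(4),"deg",round(np.linalg.norm(k[:3])*180,1),"mm",round(np.linalg.norm(k[3:])*250))
E
python3 - <<'E'
from h import *
D=np.load("pics/top0.npz")["d"]
def grid(x0,x1,y0,y1):
    u,v=np.meshgrid(np.arange(x0,x1),np.arange(y0,y1));uv=np.c_[u.ravel(),v.ravel()];return uv,depthpts("top",uv,D)
uv,p=grid(160,245,235,312)
m=abs(p[:,2]-.095)<.006
r=cv2.minAreaRect(p[m][:,:2].astype(np.float32)*1000);print("stand",r,np.median(p[m][:,2]))
bx=cv2.boxPoints(r);print(bx)
# sine: plate top pts and bracket
uv,p=grid(360,440,185,290)
m=(p[:,2]>.06)&(p[:,0]<.62)
print("pl",p[m].min(0),p[m].max(0))
for q in [(388,251),(394,255),(405,258),(383,251),(403,207),(408,212),(414,214),(410,214)]: print(q,depthpts("top",[q],D).round(4))
s=arm.read_state();print(R.from_rotvec(s["orientation"]).as_matrix().round(3))
a=np.deg2rad(53.6);row(down(a),[.43,.3205,.25],s)
E
```

```text
stand ((430.3477783203125, 331.9188537597656), (155.44044494628906, 78.38691711425781), 53.4483642578125) 0.0948193052805123
[[352.57684 292.82617]
 [415.54663 246.14305]
 [508.1187  371.01154]
 [445.14893 417.69464]]
pl [ 0.31337717 -0.23486236  0.06000431] [ 0.61974749 -0.01129439  1.54114088]
(388, 251) [[ 0.4774 -0.1225  0.1494]]
(394, 255) [[ 0.4688 -0.1371  0.1421]]
(405, 258) [[ 0.4693 -0.1704  0.0722]]
(383, 251) [[ 0.4853 -0.1156  0.0812]]
(403, 207) [[ 0.5837 -0.1591  0.1426]]
(408, 212) [[ 0.5568 -0.1617  0.2232]]
(414, 214) [[ 0.552  -0.1748  0.2247]]
(410, 214) [[ 0.5541 -0.1673  0.213 ]]
[[-0.925  0.38  -0.001]
 [ 0.38   0.925 -0.002]
 [ 0.    -0.002 -1.   ]]
same [-6.000e-04 -0.000e+00  7.820e-02 -1.104e+00 -2.588e-01 -4.630e-02] deg 14.1 mm 284
flip [ 0.000e+00 -9.000e-04 -9.218e-01 -1.104e+00 -2.588e-01 -4.630e-02] deg 165.9 mm 284
```

Call:
move_arm(plan=[[0,0,0.03,-0.2,-0.04,-0.03,1],[0,0,0.078,-0.4,-0.09,-0.06,1],[0,0,0.078,-0.6,-0.13,-0.088,1],[0,0,0.078,-0.8,-0.18,-0.088,0.6],[0,0,0.078,-0.95,-0.21,-0.088,0.6],[0,0,0.078,-1,-0.216,-0.088,0.6],[0,0,0.078,-1,-0.216,-0.088,0.6],[0,0,0.078,-1,-0.216,-0.088,0.6]])

```text
time_s: 1.15
tool_pos: [0.4092, 0.3414, 0.2613]
orientation: [-0.978, -2.984, 0.0]
ft_force: [0.2, 0.4, -0.2]
gripper_width: 0.0515
grasp_force: 0.0
```

Run:
```python
from h import *
s=arm.read_state();print(s["time_s"],s["tool_pos"],s["gripper_width"])
p,d=eyes.camera("wrist");cv2.imwrite("pics/w1.png",p[:,:,::-1]);np.savez("pics/w1.npz",p=p,d=d,o=s["orientation"],t=s["tool_pos"])
a=np.deg2rad(53.45);c=np.array([.4303,.3319])
hsv=cv2.cvtColor(p,cv2.COLOR_RGB2HSV)
P,W=E("wrist",s)
u,v=np.meshgrid(np.arange(640),np.arange(480));uv=np.c_[u.ravel(),v.ravel()]
q=depthpts("wrist",uv,d,s)
m=(q[:,2]>.125)&(q[:,2]<.155)&(np.linalg.norm(q[:,:2]-c,axis=1)<.09)&(p.reshape(-1,3).max(1)<90)
M=(m.reshape(480,640)*255).astype(np.uint8)
n,l,st,ce=cv2.connectedComponentsWithStats(M)
for i in range(1,n):
    if st[i,4]<200: continue
    g=q[l.ravel()==i];zt=np.percentile(g[:,2],90);g=g[abs(g[:,2]-np.median(g[:,2]))<.008]
    print(st[i],g[:,2].mean(),cv2.minAreaRect(g[:,:2].astype(np.float32)*1000))
m=(abs(q[:,2]-.095)<.004)&(np.linalg.norm(q[:,:2]-c,axis=1)<.1)
print(cv2.minAreaRect(q[m][:,:2].astype(np.float32)*1000),np.median(q[m][:,2]))
```

```text
1.15 [0.40920149 0.34138009 0.26125713] 0.051465684658321256
[ 250  231   25   47 1049] 0.14155700513515745 ((401.01300048828125, 295.4403076171875), (17.695741653442383, 34.962276458740234), 54.1734619140625)
[312 232  12  46 513] 0.14161701468245153 ((427.9684753417969, 331.9035339355469), (8.893900871276855, 34.75572204589844), 54.02386474609375)
[363 232  21  47 855] 0.14148977550921016 ((455.4263610839844, 368.1788024902344), (13.413934707641602, 35.459197998046875), 53.61302947998047)
((428.83209228515625, 331.3376159667969), (154.44618225097656, 78.68997955322266), 53.44422912597656) 0.09430814115395081
```

View pics/w1.png

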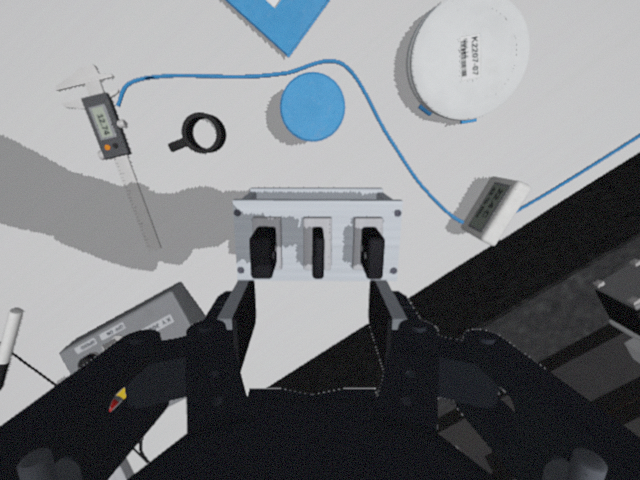

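The wrist view shows three grips at about (263,250), (318,250) and (371,250). They measure 17.7, 8.9 and 13.4 mm thick, so the left one at (401,295) mm is the thick gauge. I'll hover above it and look again.

Run:
```python
from h import *
s=arm.read_state();print(s["q"].round(2))
row(down(np.deg2rad(53.6)),[.4012,.295,.20],s)
```

```text
[0.57 0.08 0.17 1.67 0.   1.2 ]
same [-0.000e+00 -2.000e-04  7.000e-04 -8.450e-02 -1.688e-01  2.455e-01] deg 0.1 mm 77
flip [ 3.000e-04 -0.000e+00 -9.993e-01 -8.450e-02 -1.688e-01  2.455e-01] deg 179.9 mm 77
```

Call:
move_arm(plan=[[0,0,0,-0.04,-0.08,0,0.45],[0,0,0,-0.084,-0.169,0.08,0.45],[0,0,0,-0.084,-0.169,0.16,0.45],[0,0,0,-0.084,-0.169,0.22,0.45],[0,0,0,-0.084,-0.169,0.245,0.45],[0,0,0,-0.084,-0.169,0.245,0.45],[0,0,0,-0.084,-0.169,0.245,0.45],[0,0,0,-0.084,-0.169,0.245,0.45]])

```text
time_s: 2.2
tool_pos: [0.4025, 0.2945, 0.2009]
orientation: [0.98, 2.984, 0.002]
ft_force: [0.5, -0.3, -0.4]
gripper_width: 0.0384
grasp_force: 0.0
```

Run:
```python
from h import *
s=arm.read_state();print(s["time_s"],s["tool_pos"],s["gripper_width"])
p,d=eyes.camera("wrist");cv2.imwrite("pics/w2.png",p[:,:,::-1])
c=np.array([.4012,.295])
P,W=E("wrist",s)
u,v=np.meshgrid(np.arange(640),np.arange(480));uv=np.c_[u.ravel(),v.ravel()]
q=depthpts("wrist",uv,d,s);q[(d.ravel()==0)]=9
print("depth zero frac",(d==0).mean())
m=(q[:,2]>.136)&(q[:,2]<.15)&(np.linalg.norm(q[:,:2]-c,axis=1)<.13)&(p.reshape(-1,3).max(1)<90)
n,l,st,ce=cv2.connectedComponentsWithStats((m.reshape(480,640)*255).astype(np.uint8))
for i in range(1,n):
    if st[i,4]<150: continue
    g=q[l.ravel()==i]
    r=cv2.minAreaRect(g[:,:2].astype(np.float32)*1000);print(st[i],g[:,2].mean(),r)
m=(q[:,2]>.0985)&(q[:,2]<.107)&(np.linalg.norm(q[:,:2]-c,axis=1)<.035)
print("collar",m.sum(),np.median(q[m][:,2]),cv2.minAreaRect(q[m][:,:2].astype(np.float32)*1000))
R0=R.from_rotvec(s["orientation"]).as_matrix()
print("tooly",np.rad2deg(np.arctan2(R0[1,1],R0[0,1])))
cv2.imwrite("pics/w2c.png",cv2.resize(p[150:400,180:520,::-1],None,fx=2,fy=2))
```

```text
2.2 [0.40252547 0.29449795 0.20085765] 0.03838551780290664
depth zero frac 0.003932291666666666
[ 298  226   29   57 1589] 0.14187282304158444 ((400.8018798828125, 294.5068359375), (17.377233505249023, 35.68309020996094), 54.19191360473633)
[377 226  20  57 910] 0.14149121153087635 ((428.1336364746094, 331.16033935546875), (9.495970726013184, 35.239097595214844), 53.68936538696289)
[ 447  226   30   57 1327] 0.14157619764056734 ((455.33197021484375, 368.3387145996094), (13.271142959594727, 35.004913330078125), 53.593441009521484)
collar 913 0.10211460736300465 ((407.7931823730469, 303.62457275390625), (48.208675384521484, 49.919532775878906), 54.183189392089844)
tooly 53.629663347242655
```

View pics/w2c.png

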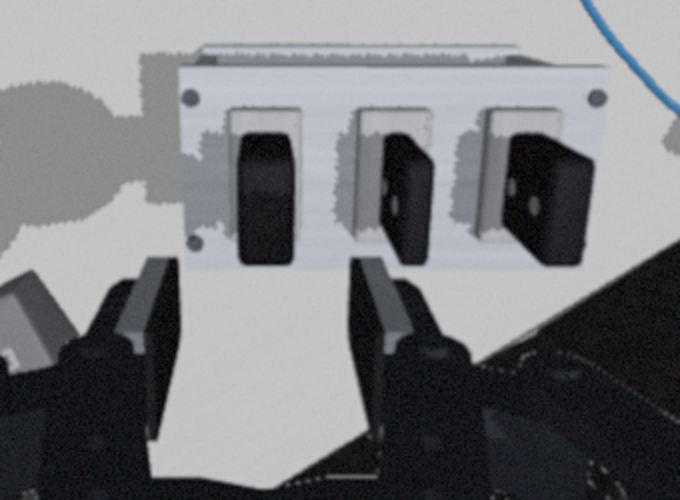

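The thick grip (crop column 265) sits midway between the open fingers (178 and 350), so I'll descend and grip.

Call:
move_arm(plan=[[0,0,0,0.005,0,0.1,0.45],[0,0,0,0.005,0,0.2,0.45],[0,0,0,0.005,0,0.28,0.45],[0,0,0,0.005,0,0.335,0.45],[0,0,0,0.005,0,0.335,0.45],[0,0,0,0.005,0,0.335,0],[0,0,0,0.005,0,0.335,0],[0,0,0,0.005,0,0.335,0]], grip_force=40)

```text
time_s: 3.25
tool_pos: [0.4019, 0.2954, 0.1175]
orientation: [0.98, 2.983, 0.003]
ft_force: [0.5, 0.6, 1.6]
gripper_width: 0.0173
grasp_force: 43.7
```

Run:
```python
from h import *
s=arm.read_state();print(s["time_s"],s["tool_pos"],s["gripper_width"],s["grasp_force"],s["ft_force"],s["torque"],R.from_rotvec(s["orientation"]).as_matrix().round(4))
```

```text
3.25 [0.40187966 0.29539202 0.117514  ] 0.017289941535126505 43.69516968727112 [0.51670893 0.63343156 1.5713374 ] [ 0.02896528 -0.04392943 -0.02748935] [[-0.8052  0.593   0.0021]
 [ 0.593   0.8052  0.0012]
 [-0.001   0.0022 -1.    ]]
```

Call:
move_arm(plan=[[0,0,0,0,0,-0.05,0],[0,0,0,0,0,-0.12,0],[0,0,0,0,0,-0.24,0],[0,0,0,0,0,-0.4,0],[0,0,0,0,0,-0.6,0],[0,0,0,0,0,-0.8,0],[0,0,0,0,0,-0.92,0],[0,0,0,0,0,-0.92,0]])

```text
time_s: 4.25
tool_pos: [0.4019, 0.2953, 0.3502]
orientation: [0.979, 2.98, 0.007]
ft_force: [0.6, 0.5, -4.0]
gripper_width: 0.0174
grasp_force: 43.0
```

Run:
```python
from h import *
s=arm.read_state();print(s["time_s"],s["tool_pos"],s["gripper_width"],s["grasp_force"],s["ft_force"],s["torque"])
def cloud(n,x0,x1,y0,y1):
    D=np.load(f"pics/{n}0.npz")["d"];u,v=np.meshgrid(np.arange(x0,x1),np.arange(y0,y1));uv=np.c_[u.ravel(),v.ravel()]
    return uv,depthpts(n,uv,D)
np.random.seed(0)
for n,b in (("top",(355,445,180,295)),("side",(245,345,185,280))):
    uv,p=cloud(n,*b)
    k=(p[:,0]>.38)&(p[:,0]<.66)&(p[:,1]>-.27)&(p[:,1]<-.03)&(p[:,2]>.025)&(p[:,2]<.26);uv,p=uv[k],p[k]
    best=None
    for _ in range(3000):
        a,b_,c=p[np.random.choice(len(p),3)];w=np.cross(b_-a,c-a)
        if np.linalg.norm(w)<1e-5: continue
        w/=np.linalg.norm(w);w*=np.sign(w[2])
        if abs(np.degrees(np.arccos(w[2]))-25)>6: continue
        i=abs((p-a)@w)<.002
        if best is None or i.sum()>best.sum(): best=i
    c=p[best].mean(0);w=np.linalg.svd(p[best]-c)[2][2];w*=np.sign(w[2])
    yaw=np.arctan2(-w[1],-w[0]);print(n,"deck",best.sum(),c,"tilt",np.degrees(np.arccos(w[2])),"yaw",np.degrees(yaw))
    ey=np.array([-np.sin(yaw),np.cos(yaw),0]);ex=np.cross(ey,w)
    dk=p[best]-c;print(" rect",cv2.minAreaRect(np.c_[dk@ex,dk@ey].astype(np.float32)*1000))
    h=(p-c)@w;X=(p-c)@ex;Y=(p-c)@ey
    for lo,hi in((.062,.078),(.078,.14)):
        m=(h>lo)&(h<hi)
        q=np.c_[X,Y,h][m]*1000
        for xs in (q[q[:,0]<20],q[q[:,0]>=20]):
            if len(xs)>3: print(" h",lo,len(xs),xs.min(0).round(1),xs.max(0).round(1),np.median(xs,0).round(1))
```

```text
4.25 [0.40191496 0.29528365 0.35019295] 0.017431515004946354 42.98408031463623 [ 0.58924056  0.45036753 -4.04025873] [ 0.00740071  0.02166265 -0.0462118 ]
top deck 1020 [ 0.5314217  -0.1524859   0.09507137] tilt 24.968478233458526 yaw -22.3250635137795
 rect ((-3.6781539916992188, 44.5276985168457), (200.14035034179688, 197.1861114501953), 89.68487548828125)
 h 0.062 169 [-117.1  -32.6   62.2] [-24.5  47.7  77.9] [-31.3  -0.7  71.1]
 h 0.062 22 [ 28.7 -21.3  62.1] [81.1 17.  76.5] [79.7 -2.2 66.5]
 h 0.078 4 [-104.6   25.1   78.1] [-31.6  44.6  82.4] [-101.3   41.8   78.9]
 h 0.078 89 [ 71.8 -21.   78. ] [ 81.8  13.8 108.6] [ 78.8  -3.9 100.1]
side deck 554 [ 0.52624696 -0.12362032  0.08888215] tilt 24.11849912175744 yaw -18.767902211723055
 rect ((9.150405883789062, 1.0668792724609375), (264.09771728515625, 178.44439697265625), 20.179262161254883)
 h 0.062 94 [-97.1 -53.2  62.2] [-12.8  35.9  77.6] [-22.5 -11.   71.5]
 h 0.062 26 [ 54.5 -44.3  62.6] [91.9 -9.5 77.4] [ 85.4 -21.1  68.3]
 h 0.078 60 [ 81.6 -54.5  78. ] [ 92.2  -9.1 110.1] [ 85.8 -20.4  98.3]
```

Run:
```python
from h import *
D=np.load("pics/top0.npz")["d"];u,v=np.meshgrid(np.arange(355,445),np.arange(180,295));uv=np.c_[u.ravel(),v.ravel()];p=depthpts("top",uv,D)
k=(p[:,0]>.38)&(p[:,0]<.66)&(p[:,1]>-.27)&(p[:,1]<-.03)&(p[:,2]>.025)&(p[:,2]<.26);p=p[k]
yaw=np.radians(-22.3);c=np.array([.5314217,-.1524859,.09507137])
for it in range(3):
    w=np.array([-np.sin(np.radians(25))*np.cos(yaw),-np.sin(np.radians(25))*np.sin(yaw),np.cos(np.radians(25))])
    ey=np.array([-np.sin(yaw),np.cos(yaw),0]);ex=np.cross(ey,w)
    q=np.c_[(p-c)@ex,(p-c)@ey,(p-c)@w]*1000
    pl=q[(abs(q[:,2]-72)<4)&(abs(q[:,0]+31)<12)&(abs(q[:,1])<45)];br=q[(q[:,2]>92)&(q[:,0]>60)]
    dk=q[(abs(q[:,2])<2.5)&(abs(q[:,0])<110)&(abs(q[:,1])<75)]
    for n,g in(("plate",pl),("br",br),("deck",dk)):
        r=cv2.minAreaRect(g[:,:2].astype(np.float32));l=np.linalg.svd(g[:,:2]-g[:,:2].mean(0))[2][0];print(n,len(g),r,"pca",np.degrees(np.arctan2(l[1],l[0])),np.median(g[:,2]),g[:,2].max())
    l=np.linalg.svd(pl[:,:2]-pl[:,:2].mean(0))[2][0];d=np.degrees(np.arctan2(l[1],l[0]))%180-90
    yaw+=np.radians(d);print("yaw",np.degrees(yaw))
np.savez("deck.npz",c=c,yaw=yaw)
o=c+ex*(-.0249)+w*.072; r=cv2.minAreaRect(pl[:,:2].astype(np.float32))
o=c+ex*(r[0][0]+6)/1000+ey*r[0][1]/1000+w*.072;print("gap",o)
s=arm.read_state()
foot=o+w*.045+ex*.008
row(np.c_[ey,ex,-w],foot+w*.0865,s);print(foot+w*.0865)
```

```text
plate 116 ((-31.59206771850586, -2.9240970611572266), (59.388160705566406, 12.620673179626465), 89.41482543945312) pca -90.9723195314203 72.13899359418228 75.74157126445337
br 68 ((76.42369842529297, -3.608997344970703), (34.7844123840332, 9.045614242553711), 89.26408386230469) pca -91.66229035185042 101.04080588270871 108.54411951996482
deck 1198 ((-3.8557052612304688, -3.6936569213867188), (103.59160614013672, 197.10365295410156), 89.50663757324219) pca 179.09654316797355 0.05764728507066734 2.4981269332703855
yaw -23.272319531420298
plate 116 ((-31.98235511779785, -3.9353866577148438), (13.93075180053711, 59.394630432128906), 1.1812412738800049) pca -89.9854994341904 72.01274297422525 75.89343721263967
br 68 ((76.47557067871094, -3.139974594116211), (9.04565715789795, 34.81694412231445), 0.14536410570144653) pca -90.79118831336113 100.92431668280904 108.53364335820196
deck 1211 ((-3.7809677124023438, -3.7246055603027344), (197.08705139160156, 103.6207504272461), 0.35720333456993103) pca 179.9983203906175 0.0982944486138825 2.497479093184319
yaw -23.2578189656107
plate 116 ((-31.9832706451416, -3.9204864501953125), (13.930757522583008, 59.394134521484375), 1.1680909395217896) pca -89.99865869994505 72.0153850510124 75.89122398959057
br 68 ((76.47486114501953, -3.1469764709472656), (9.045660972595215, 34.816471099853516), 0.13222166895866394) pca -90.80417915921376 100.92618761065715 108.53377723695007
deck 1209 ((-3.7819290161132812, -3.7239151000976562), (197.08717346191406, 103.62065887451172), 0.3442627191543579) pca 179.9770596196479 0.09946587415339747 2.499370642044423
yaw -23.256477665555753
gap [ 0.48028261 -0.1347738   0.14934453]
same [-0.1151 -0.0935  0.4197 -1.0834 -1.2449  0.3092] deg 80.1 mm 420
flip [ 0.0995 -0.1224 -0.5632 -1.0834 -1.2449  0.3092] deg 105.3 mm 420
[ 0.43588569 -0.1156922   0.27190495]
```

Call:
move_arm(plan=[[-0.014,-0.012,0.052,-0.08,-0.09,0,0],[-0.029,-0.023,0.105,-0.18,-0.2,0,0],[-0.043,-0.035,0.157,-0.29,-0.33,0,0],[-0.058,-0.047,0.21,-0.4,-0.46,0,0],[-0.072,-0.058,0.262,-0.5,-0.58,0,0],[-0.086,-0.07,0.315,-0.58,-0.67,0,0],[-0.1,-0.082,0.367,-0.63,-0.73,0,0],[-0.115,-0.094,0.42,-0.65,-0.75,0,0]])

```text
time_s: 5.25
tool_pos: [0.4192, 0.0462, 0.3434]
orientation: [2.311, 1.51, 0.321]
ft_force: [-0.4, 0.4, -3.6]
gripper_width: 0.0175
grasp_force: 43.0
```

```bash
cat >> h.py <<'E'
O=np.array([.4803,-.1348,.1493]);YAW=np.radians(-23.0)
def deck(yaw=None,t=np.radians(25)):
    y=YAW if yaw is None else yaw
    w=np.array([-np.sin(t)*np.cos(y),-np.sin(t)*np.sin(y),np.cos(t)]);ey=np.array([-np.sin(y),np.cos(y),0]);return np.c_[np.cross(ey,w),ey,w]
def rt(): B=deck();return np.c_[B[:,1],B[:,0],-B[:,2]]
E
python3 - <<'E'
from h import *
s=arm.read_state();print(s["q"].round(2),s["tool_pos"],s["ft_force"])
B=deck();row(rt(),O+B@np.array([.008,0,.045+.0865]),s)
E
```

```text
[ 0.11 -0.55 -0.25  1.5  -0.21  2.05] [0.41921813 0.04617305 0.34340552] [-0.3913087   0.43232066 -3.61755741]
same [-0.0021  0.0038 -0.003  -0.5646  0.1719  0.3979] deg 0.9 mm 178
flip [ 0.0059  0.0032  0.997  -0.5646  0.1719  0.3979] deg 179.5 mm 178
```

Call:
move_arm(plan=[[-0.002,0.004,-0.003,-0.14,0.04,0,0],[-0.002,0.004,-0.003,-0.3,0.09,0,0],[-0.002,0.004,-0.003,-0.45,0.14,0.08,0],[-0.002,0.004,-0.003,-0.55,0.172,0.2,0],[-0.002,0.004,-0.003,-0.565,0.172,0.3,0],[-0.002,0.004,-0.003,-0.565,0.172,0.37,0],[-0.002,0.004,-0.003,-0.565,0.172,0.398,0],[-0.002,0.004,-0.003,-0.565,0.172,0.398,0]])

```text
time_s: 6.25
tool_pos: [0.4385, -0.1138, 0.2741]
orientation: [2.293, 1.533, 0.342]
ft_force: [0.3, 0.3, -2.9]
gripper_width: 0.0171
grasp_force: 42.9
```

Run:
```python
from h import *
s=arm.read_state();print(s["q"].round(2),s["tool_pos"],s["ft_force"])
p,d=eyes.camera("wrist");np.savez("pics/w3.npz",p=p,d=d,o=s["orientation"],t=s["tool_pos"])
cv2.imwrite("pics/w3.png",p[:,:,::-1])
B=deck();row(rt(),O+B@np.array([.008,0,.045+.0865]),s)
print("TCP deck mm",((s["tool_pos"]-O)@B*1000).round(1))
u,v=np.meshgrid(np.arange(640),np.arange(480));uv=np.c_[u.ravel(),v.ravel()]
q=(depthpts("wrist",uv,d,s)-O)@B*1000;q[d.ravel()==0]=999
def rep(n,m):
    g=q[m];print(n,len(g),*[np.percentile(g[:,i],[2,50,98]).round(1) for i in range(3)],cv2.minAreaRect(g[:,:2].astype(np.float32)))
near=(abs(q[:,1])<60)
rep("platetop",near&(abs(q[:,2])<4)&(q[:,0]>-25)&(q[:,0]<10))
rep("sensor",near&(q[:,2]<-12)&(q[:,2]>-40)&(q[:,0]>8)&(q[:,0]<90))
rep("clamp",near&(abs(q[:,2]+14)<5)&(q[:,0]>20)&(q[:,0]<90))
rep("bracket",near&(q[:,2]>15)&(q[:,2]<45)&(q[:,0]>85)&(q[:,0]<125))
rep("blade",near&(q[:,2]>44)&(q[:,2]<90)&(abs(q[:,0])<30)&(abs(q[:,1])<35))
```

```text
[-0.41 -0.61 -0.43  1.31  0.01  1.56] [ 0.43854287 -0.11379266  0.27405504] [ 0.27746711  0.28558289 -2.87853476]
same [ 0.0004 -0.0017  0.0025 -0.012  -0.0099  0.005 ] deg 0.5 mm 4
flip [ 2.600e-03  6.000e-04 -9.975e-01 -1.200e-02 -9.900e-03  5.000e-03] deg 179.6 mm 4
TCP deck mm [ 10.4   3.  132.8]
platetop 603 [-13.   -7.2  -1.5] [-3.6 12.7 28.4] [-2.4 -0.3  1.2] ((-7.404010772705078, -0.22589111328125), (58.267051696777344, 11.715303421020508), 89.83758544921875)
sensor 3247 [22.7 56.3 84. ] [-22.    2.1  21.9] [-36.9 -17.9 -14.7] ((55.43083190917969, -0.9255008697509766), (68.56817626953125, 46.12517166137695), 0.4408106505870819)
clamp 1949 [47.5 63.6 80. ] [-22.3  -0.1  20.9] [-18.6 -17.2 -14.2] ((61.229122161865234, -0.9151248931884766), (39.70762634277344, 45.41231155395508), 0.10386885702610016)
bracket 779 [ 96.6  98.4 104.1] [-16.9   0.8  16.6] [15.9 29.2 31.7] ((100.70344543457031, -0.6034564971923828), (35.390045166015625, 8.704346656799316), 89.73700714111328)
blade 340 [ 4.2  9.8 15.7] [22.1 22.5 22.9] [50.1 72.5 89.5] ((9.99789810180664, 22.445789337158203), (11.978486061096191, 1.2105348110198975), 0.11966114491224289)
```

View pics/w3.png

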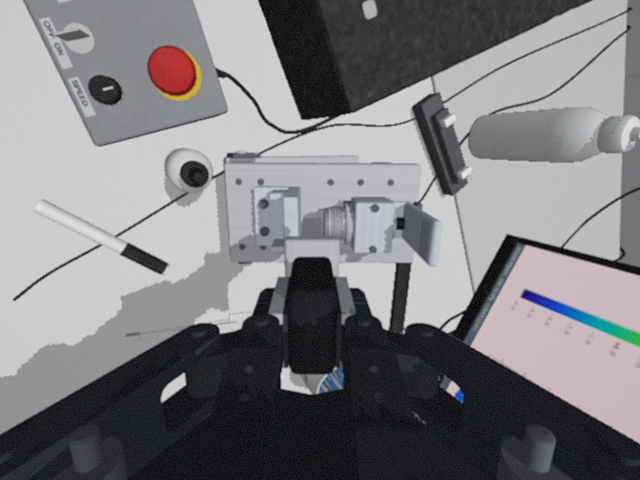

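The view shows plate at (275,215), sensor barrel (335,222) and bracket (420,235), with the held gauge at (313,270) in line. The gap is about 24 mm and the blade is aligned to within 0.3°.

Call:
move_arm(plan=[[0,-0.0017,0.002,-0.011,-0.006,0,0],[0,-0.0017,0.002,-0.011,-0.006,0.05,0],[0,-0.0017,0.002,-0.011,-0.006,0.11,0],[0,-0.0017,0.002,-0.011,-0.006,0.17,0],[0,-0.0017,0.002,-0.011,-0.006,0.23,0],[0,-0.0017,0.002,-0.011,-0.006,0.29,0],[0,-0.0017,0.002,-0.011,-0.006,0.33,0],[0,-0.0017,0.002,-0.011,-0.006,0.33,0]])

```text
time_s: 7.3
tool_pos: [0.4685, -0.1297, 0.198]
orientation: [2.299, 1.522, 0.337]
ft_force: [0.7, 0.1, -3.5]
gripper_width: 0.0172
grasp_force: 42.9
```

Run:
```python
from h import *
s=arm.read_state();print(s["tool_pos"],s["ft_force"],s["torque"])
p,d=eyes.camera("wrist")
B=deck();print("TCP deck mm",((s["tool_pos"]-O)@B*1000).round(1))
R0=R.from_rotvec(s["orientation"]).as_matrix();print("rot err deg",np.degrees(R.from_matrix(rt().T@R0).as_rotvec()).round(2))
u,v=np.meshgrid(np.arange(640),np.arange(480));uv=np.c_[u.ravel(),v.ravel()]
q=(depthpts("wrist",uv,d,s)-O)@B*1000;q[d.ravel()==0]=999
def rep(n,m):
    g=q[m];print(n,len(g),*[np.percentile(g[:,i],[2,50,98]).round(1) for i in range(3)],cv2.minAreaRect(g[:,:2].astype(np.float32)))
near=(abs(q[:,1])<60)
rep("platetop",near&(abs(q[:,2])<3)&(q[:,0]>-25)&(q[:,0]<2))
rep("barrel",near&(q[:,2]<-16)&(q[:,2]>-40)&(q[:,0]>18)&(q[:,0]<45))
rep("bladecollar",near&(q[:,2]>10)&(q[:,2]<50)&(abs(q[:,0])<30)&(abs(q[:,1])<35))
cv2.imwrite("pics/w4.png",cv2.resize(p[130:390,170:470,::-1],None,fx=2.2,fy=2.2))
```

```text
[ 0.46845073 -0.12970375  0.19801265] [ 0.67786494  0.06082379 -3.50947903] [ 0.24563324  0.67919549 -0.01694656]
TCP deck mm [ 8.9  0.1 49.6]
rot err deg [-0.01 -0.04 -0.02]
platetop 896 [-13.   -9.   -1.3] [-7.9 16.9 28.2] [-2.2 -0.2  1.1] ((-7.346421241760254, 7.513134956359863), (42.13133239746094, 11.942732810974121), 89.3355712890625)
barrel 1475 [22.6 36.1 44.6] [-16.1   4.   16.2] [-38.3 -25.  -18.5] ((33.1351432800293, -1.0801925659179688), (23.71965217590332, 35.92416763305664), 0.08082956820726395)
bladecollar 1991 [-5.4  8.4 23.1] [ 5.9 17.1 24. ] [29.2 34.7 49.5] ((8.489978790283203, 14.872753143310547), (19.145322799682617, 41.565860748291016), 89.85984802246094)
```

View pics/w4.png

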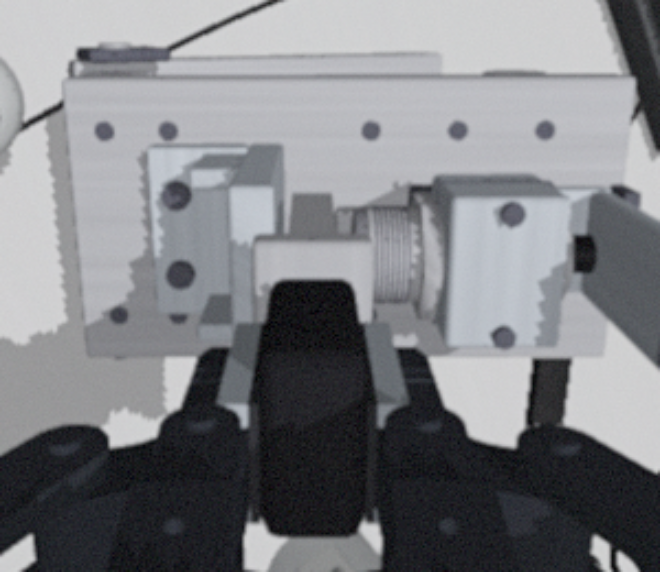

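The blade is in the gap at crop (310,215), clear of the plate (283) and barrel (340), with about 27 mm left to go.

Call:
move_arm(plan=[[0,0,0,0,0,0.025,0],[0,0,0,0,0,0.05,0],[0,0,0,0,0,0.075,0],[0,0,0,0,0,0.09,0],[0,0,0,0,0,0.096,0],[0,0,0,0,0,0.1,0],[0,0,0,0,0,0.103,0],[0,0,0,0,0,0.103,0]])

```text
time_s: 8.35
tool_pos: [0.479, -0.1341, 0.1764]
orientation: [2.297, 1.521, 0.339]
ft_force: [-0.3, -0.3, -3.0]
gripper_width: 0.0173
grasp_force: 43.0
```

```bash
cat >> h.py <<'E'
def rd():
    s=arm.read_state();B=deck();print("t",s["time_s"],"TCPdeck",((s["tool_pos"]-O)@B*1000).round(2),"Fdeck",(s["ft_force"]@B).round(2),"T",s["torque"].round(2),"g",s["gripper_width"],s["grasp_force"])
E
python3 -c "
from h import *
rd()"
```

```text
t 8.35 TCPdeck [10.15  0.1  25.16] Fdeck [-1.4  -0.36 -2.64] T [0.31 0.7  0.04] g 0.017269567888280015 43.01738440990448
```

Call:
move_arm(plan=[[0,0,0,0,-0.004,0.003,0],[0,0,0,0,-0.006,0.005,0],[0,0,0,0,-0.008,0.006,0],[0,0,0,0,-0.008,0.007,0],[0,0,0,0,-0.008,0.008,0],[0,0,0,0,-0.008,0.009,0],[0,0,0,0,-0.008,0.01,0],[0,0,0,0,-0.008,0.01,0]])

```text
time_s: 9.35
tool_pos: [0.4785, -0.134, 0.1739]
orientation: [2.297, 1.52, 0.339]
ft_force: [-2.0, 1.2, 0.8]
gripper_width: 0.0171
grasp_force: 43.6
```

```bash
python3 -c "
from h import *
rd()"
```

```text
t 9.35 TCPdeck [ 8.59  0.03 23.11] Fdeck [-1.74  0.38  1.68] T [ 0.26  0.93 -0.11] g 0.01712586224598295 43.63095760345459
```

Call:
move_arm(plan=[[0,0,0,0,-0.003,0.001,0],[0,0,0,0,-0.006,0.001,0],[0,0,0,0,-0.009,0.001,0],[0,0,0,0,-0.011,0.001,0],[0,0,0,0,-0.012,0.001,0],[0,0,0,0,-0.013,0.001,0],[0,0,0,0,-0.014,0.001,0],[0,0,0,0,-0.014,0.001,0]])

```text
time_s: 10.35
tool_pos: [0.4761, -0.1329, 0.1726]
orientation: [2.296, 1.52, 0.34]
ft_force: [-1.5, 0.8, 4.6]
gripper_width: 0.0172
grasp_force: 44.1
```

```bash
python3 -c "
from h import *
rd()"
```

```text
t 10.35 TCPdeck [ 5.66  0.05 23.12] Fdeck [0.42 0.11 4.92] T [ 0.16  0.52 -0.01] g 0.017217485427560672 44.10361468791962
```

Call:
move_arm(plan=[[0,0,0,0,-0.001,0,0],[0,0,0,0,-0.002,0,0],[0,0,0,0,-0.003,0,0],[0,0,0,0,-0.004,0,0],[0,0,0,0,-0.004,0,0],[0,0,0,0,-0.004,0,0],[0,0,0,0,-0.004,0,0],[0,0,0,0,-0.004,0,0]])

```text
time_s: 11.35
tool_pos: [0.4755, -0.1327, 0.1724]
orientation: [2.295, 1.52, 0.34]
ft_force: [-1.0, 1.7, 4.0]
gripper_width: 0.0171
grasp_force: 44.2
```

```bash
python3 -c "
from h import *
rd()"
```

```text
t 11.35 TCPdeck [ 5.01  0.05 23.11] Fdeck [0.25 1.14 4.33] T [ 0.05  0.37 -0.06] g 0.01707951673214038 44.1558963060379
```

Call:
move_arm(plan=[[0,0,0,0,-0.001,0,0],[0,0,0,0,-0.002,0,0],[0,0,0,0,-0.003,0,0],[0,0,0,0,-0.004,0,0],[0,0,0,0,-0.005,0,0],[0,0,0,0,-0.006,0,0],[0,0,0,0,-0.006,0,0],[0,0,0,0,-0.006,0,0]])

```text
time_s: 12.35
tool_pos: [0.4753, -0.1326, 0.1724]
orientation: [2.293, 1.518, 0.342]
ft_force: [4.9, -1.7, 5.0]
gripper_width: 0.0177
grasp_force: 43.6
```

```bash
python3 -c "
from h import *
rd()"
```

```text
t 12.35 TCPdeck [ 4.81  0.04 23.21] Fdeck [6.83 0.38 2.31] T [-0.57 -1.16  0.03] g 0.01765802093120373 43.561654686927795
```

Call:
move_arm(plan=[[0,0,0,0,0.004,0,0],[0,0,0,0,0.004,0,0],[0,0,0,0,0.004,0,0.45],[0,0,0,0,0.004,0,0.45],[0,0,0,0,0.004,0,0.45],[0,0,0,0,0.004,0,0.45],[0,0,0,0,0.004,-0.08,0.45],[0,0,0,0,0.004,-0.16,0.45]])

```text
time_s: 13.35
tool_pos: [0.4579, -0.1252, 0.2067]
orientation: [2.299, 1.522, 0.337]
ft_force: [0.6, 0.2, 0.8]
gripper_width: 0.0383
grasp_force: 0.0
```

Call:
move_arm(plan=[[0,0,0,0,0,-0.1,0.45],[0,0,0,0,0,-0.25,0.45],[0,0,0,0,0,-0.3,0.45],[0,0,0,0,0,-0.35,0.3],[0,0,0,0,0,-0.35,0.2],[0,0,0,0,0,-0.35,0.0],[0,0,0,0,0,-0.35,0.0],[0,0,0,0,0,-0.35,0.0]])

```text
time_s: 14.35
tool_pos: [0.4242, -0.1108, 0.2853]
orientation: [2.298, 1.522, 0.337]
ft_force: [0.3, 0.3, 0.7]
gripper_width: -0.0003
grasp_force: 0.0
```

Run:
```python
from h import *
rd();s=arm.read_state()
p,d=eyes.camera("wrist")
B=deck()
u,v=np.meshgrid(np.arange(640),np.arange(480));uv=np.c_[u.ravel(),v.ravel()]
q=(depthpts("wrist",uv,d,s)-O)@B*1000;q[d.ravel()==0]=999
def rep(n,m):
    g=q[m];print(n,len(g),*[np.percentile(g[:,i],[2,50,98]).round(1) for i in range(3)],cv2.minAreaRect(g[:,:2].astype(np.float32)))
near=(abs(q[:,1])<60)
rep("platetop",near&(abs(q[:,2])<3)&(q[:,0]>-25)&(q[:,0]<2))
rep("collar",near&(abs(q[:,2]-8)<3)&(abs(q[:,0]-5)<20)&(abs(q[:,1])<35))
rep("grip",near&(abs(q[:,2]-47)<4)&(abs(q[:,0]-5)<20)&(abs(q[:,1])<35))
rep("clamp",near&(abs(q[:,2]+16)<5)&(q[:,0]>45)&(q[:,0]<90))
rep("bracket",near&(q[:,2]>15)&(q[:,2]<45)&(q[:,0]>85)&(q[:,0]<125))
cv2.imwrite("pics/w5.png",p[:,:,::-1])
```

```text
t 14.35 TCPdeck [  2.19   0.15 149.03] Fdeck [0.42 0.35 0.54] T [0.2  0.38 0.02] g -0.0002553980918495253 0.0
platetop 436 [-13.1 -10.3  -1.7] [-29.3   5.6  28.6] [-1.9 -0.3  1.4] ((-5.917139053344727, -0.7776260375976562), (59.24422073364258, 14.44618034362793), 89.13465881347656)
collar 613 [-7.7  3.3 17.6] [-23.2  16.5  24.1] [6.2 7.7 9.3] ((5.126861572265625, -0.7424774169921875), (50.02361297607422, 25.547096252441406), 89.4681396484375)
grip 1126 [-3.5  4.6 13.4] [-16.9   0.6  16.7] [44.8 47.6 49. ] ((4.711246490478516, -0.2695884704589844), (17.543903350830078, 35.269386291503906), 0.7814483046531677)
clamp 1817 [47.5 63.4 80. ] [-22.1   0.1  21.2] [-19.1 -17.2 -14.3] ((63.066593170166016, -0.6828098297119141), (36.092079162597656, 45.702388763427734), 0.5217553973197937)
bracket 697 [ 96.7  98.3 104. ] [-17.1   0.5  16.6] [15.8 29.3 31.8] ((100.53372192382812, -0.5951633453369141), (8.275400161743164, 35.42574691772461), 0.20948897302150726)
```

View pics/w5.png

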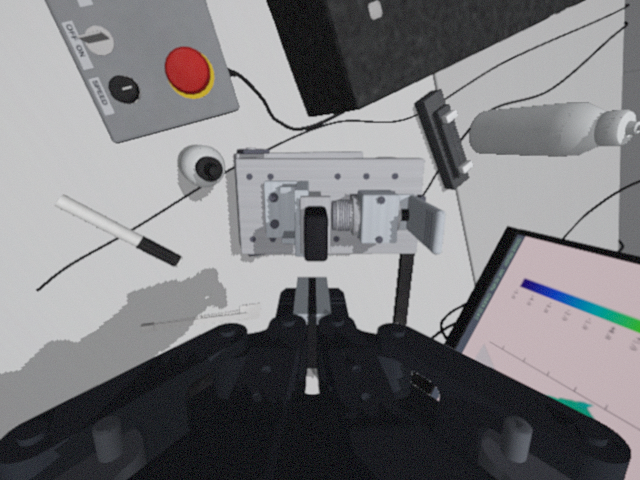

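The gauge is seated: collar centred at x 5.1, y −0.7, top at z 7.7, and grip at px (316,232). The bracket at (425,222) is the next target. I'll check monitor clearance and plan the push from behind.

Run:
```python
from h import *
B=deck();s=arm.read_state()
for n in("top","side"):
    D=np.load(f"pics/{n}0.npz")["d"];u,v=np.meshgrid(np.arange(0,640,2),np.arange(0,480,2));uv=np.c_[u.ravel(),v.ravel()]
    w=depthpts(n,uv,D);q=(w-O)@B*1000
    m=(w[:,2]>.03)&(D[uv[:,1],uv[:,0]]>0)&(w[:,2]<.6)&(q[:,0]>112)&(q[:,0]<300)&(abs(q[:,1])<170)
    g=q[m]
    for lo in(-150,-50,0,50,100,200):
        k=g[(g[:,2]>lo)&(g[:,2]<lo+50)]
        if len(k): print(n,lo,len(k),k.min(0).round(),k.max(0).round())
row(rt(),O+B@np.array([.130,-.0005,.070]),s)
```

```text
top -150 117 [ 163. -170. -148.] [ 281.  170. -100.]
top -50 108 [ 227. -169.  -50.] [299. -64.  -0.]
top 0 79 [ 252. -170.    0.] [300. -98.  50.]
top 50 36 [ 273. -170.   50.] [ 300. -133.   99.]
top 100 1 [ 299. -167.  104.] [ 299. -167.  104.]
side -150 150 [ 171. -169. -149.] [ 297.  170. -100.]
side -50 150 [ 221. -170.  -50.] [300. -51.  -0.]
side 0 102 [ 240. -170.    0.] [300. -78.  50.]
side 50 38 [ 273. -169.   51.] [ 299. -120.   97.]
side 100 2 [ 296. -168.  107.] [ 299. -164.  125.]
same [ 5.000e-04  2.000e-04  2.000e-04 -2.700e-03  5.102e-01  3.178e-01] deg 0.1 mm 150
flip [-3.000e-04  8.000e-04 -9.998e-01 -2.700e-03  5.102e-01  3.178e-01] deg 180.0 mm 150
```

Call:
move_arm(plan=[[0,0,0,0,0.08,0,0],[0,0,0,0,0.2,0,0],[0,0,0,0,0.33,0,0],[0,0,0,0,0.45,0.05,0],[0,0,0,-0.002,0.51,0.13,0],[0,0,0,-0.002,0.51,0.24,0],[0,0,0,-0.002,0.51,0.318,0],[0,0,0,-0.002,0.51,0.318,0]])

```text
time_s: 15.4
tool_pos: [0.5605, -0.1693, 0.2652]
orientation: [2.302, 1.524, 0.335]
ft_force: [0.6, 0.3, -1.6]
gripper_width: 0.0004
grasp_force: 0.0
```

Run:
```python
from h import *
rd();s=arm.read_state()
p,d=eyes.camera("wrist");B=deck()
u,v=np.meshgrid(np.arange(640),np.arange(480));uv=np.c_[u.ravel(),v.ravel()]
q=(depthpts("wrist",uv,d,s)-O)@B*1000;q[d.ravel()==0]=999
m=(q[:,2]>15)&(q[:,2]<38)&(q[:,0]>85)&(q[:,0]<115)&(abs(q[:,1])<25);g=q[m]
print("bracket",len(g),*[np.percentile(g[:,i],[2,50,98]).round(1) for i in range(3)],cv2.minAreaRect(g[:,:2].astype(np.float32)))
row(rt(),O+B@np.array([.125,-.0005,.004]),s)
```

```text
t 15.4 TCPdeck [128.13  -0.39  68.1 ] Fdeck [-0.3   0.54 -1.64] T [0.16 0.47 0.03] g 0.0003798429171780892 0.0
bracket 1103 [ 97.7 102.5 105.6] [-16.8   1.6  16.7] [16.1 29.9 31.8] ((101.51832580566406, -0.8195419311523438), (35.67983627319336, 8.548530578613281), 89.65553283691406)
same [-9.000e-04  2.000e-04  1.000e-04 -3.000e-04 -1.180e-02  2.565e-01] deg 0.2 mm 64
flip [-3.000e-04 -1.400e-03 -9.999e-01 -3.000e-04 -1.180e-02  2.565e-01] deg 180.0 mm 64
```

Call:
move_arm(plan=[[0,0,0,0,0,0.05,0],[0,0,0,0,0,0.1,0],[0,0,0,0,0,0.15,0],[0,0,0,0,0,0.2,0],[0,0,0,0,0,0.235,0],[0,0,0,0,0,0.256,0],[0,0,0,0,0,0.256,0],[0,0,0,0,0,0.256,0]])

```text
time_s: 16.45
tool_pos: [0.5868, -0.1804, 0.2112]
orientation: [2.297, 1.521, 0.339]
ft_force: [0.5, -0.0, 0.1]
gripper_width: -0.0001
grasp_force: 0.0
```

Run:
```python
from h import *
rd()
```

```text
t 16.45 TCPdeck [131.12  -0.4    7.12] Fdeck [ 0.43  0.17 -0.09] T [ 0.16  0.37 -0.05] g -8.998649479970643e-05 0.0
```

Call:
move_arm(plan=[[0,0,0,0,-0.015,0,0],[0,0,0,0,-0.03,0,0],[0,0,0,0,-0.038,0,0],[0,0,0,0,-0.042,0,0],[0,0,0,0,-0.046,0,0],[0,0,0,0,-0.05,0,0],[0,0,0,0,-0.054,0,0],[0,0,0,0,-0.058,0,0]])

```text
time_s: 17.45
tool_pos: [0.5763, -0.176, 0.2062]
orientation: [2.293, 1.518, 0.342]
ft_force: [5.9, -1.7, -0.2]
gripper_width: -0.0001
grasp_force: 2.8
```

Run:
```python
from h import *
rd()
```

```text
t 17.45 TCPdeck [118.71  -0.43   7.46] Fdeck [ 5.46  0.72 -2.76] T [-0.25 -0.6   0.04] g -0.00014724708264618496 2.7711012214422226
```

Call:
move_arm(plan=[[0,0,0,0,-0.005,0,0],[0,0,0,0,-0.01,0,0],[0,0,0,0,-0.015,0,0],[0,0,0,0,-0.02,0,0],[0,0,0,0,-0.025,0,0],[0,0,0,0,-0.029,0,0],[0,0,0,0,-0.033,0,0],[0,0,0,0,-0.036,0,0]])

```text
time_s: 18.45
tool_pos: [0.5688, -0.1729, 0.2024]
orientation: [2.293, 1.518, 0.342]
ft_force: [5.3, -3.3, -0.2]
gripper_width: -0.0003
grasp_force: 2.8
```

Run:
```python
from h import *
rd()
```

```text
t 18.45 TCPdeck [109.74  -0.5    7.46] Fdeck [ 5.44 -0.96 -2.8 ] T [-0.25 -0.61 -0.02] g -0.0002690169628555362 2.763015702366829
```

Call:
move_arm(plan=[[0,0,0,0,-0.001,0,0],[0,0,0,0,-0.002,0,0],[0,0,0,0,-0.003,0,0],[0,0,0,0,-0.004,0,0],[0,0,0,0,-0.005,0,0],[0,0,0,0,-0.006,0,0],[0,0,0,0,-0.007,0,0],[0,0,0,0,-0.008,0,0]])

```text
time_s: 19.45
tool_pos: [0.5681, -0.1726, 0.2026]
orientation: [2.291, 1.517, 0.344]
ft_force: [7.6, -3.0, 0.3]
gripper_width: 0.0003
grasp_force: 3.9
```

Run:
```python
from h import *
rd()
```

```text
t 19.45 TCPdeck [109.14  -0.48   7.9 ] Fdeck [ 7.55  0.25 -3.17] T [-0.4  -1.01 -0.04] g 0.0002685462035586931 3.866242468357086
```

Call:
move_arm(plan=[[0,0,0,0,-0.001,0,0],[0,0,0,0,-0.002,0,0],[0,0,0,0,-0.003,0,0],[0,0,0,0,-0.004,0,0],[0,0,0,0,-0.005,0,0],[0,0,0,0,-0.006,0,0],[0,0,0,0,-0.006,0,0],[0,0,0,0,-0.006,0,0]])

```text
time_s: 20.45
tool_pos: [0.5679, -0.1726, 0.203]
orientation: [2.289, 1.515, 0.346]
ft_force: [10.1, -4.6, -0.4]
gripper_width: -0.0003
grasp_force: 4.9
```

Run:
```python
from h import *
rd()
```

```text
t 20.45 TCPdeck [109.14  -0.55   8.37] Fdeck [ 9.86 -0.26 -4.99] T [-0.6  -1.38  0.06] g -0.00025807696495167053 4.926837086677551
```

Call:
move_arm(plan=[[0,0,0,0,-0.001,0,0],[0,0,0,0,-0.002,0,0],[0,0,0,0,-0.003,0,0],[0,0,0,0,-0.004,0,0],[0,0,0,0,-0.005,0,0],[0,0,0,0,-0.006,0,0],[0,0,0,0,-0.007,0,0],[0,0,0,0,-0.007,0,0]])

```text
time_s: 21.45
tool_pos: [0.5677, -0.1725, 0.2035]
orientation: [2.286, 1.513, 0.349]
ft_force: [12.9, -3.6, -0.7]
gripper_width: 0.0001
grasp_force: 6.2
```

Run:
```python
from h import *
rd();s=arm.read_state()
for n in ("wrist",):
    p,d=eyes.camera(n);B=deck()
    u,v=np.meshgrid(np.arange(640),np.arange(480));uv=np.c_[u.ravel(),v.ravel()]
    q=(depthpts(n,uv,d,s)-O)@B*1000;q[d.ravel()==0]=999
    def rep(n,m):
        g=q[m]
        if len(g)>3: print(n,len(g),*[np.percentile(g[:,i],[2,50,98]).round(1) for i in range(3)],cv2.minAreaRect(g[:,:2].astype(np.float32)))
    near=abs(q[:,1])<60
    rep("clamp",near&(abs(q[:,2]+16)<5)&(q[:,0]>25)&(q[:,0]<85))
    rep("barrel",near&(q[:,2]<-20)&(q[:,2]>-38)&(q[:,0]>6)&(q[:,0]<30))
    rep("grip",near&(abs(q[:,2]-47)<4)&(abs(q[:,0]-5)<20)&(abs(q[:,1])<35))
    rep("collar",near&(abs(q[:,2]-8)<3)&(abs(q[:,0]-5)<20)&(abs(q[:,1])<35))
cv2.imwrite("pics/w6.png",p[:,:,::-1])
```

```text
t 21.45 TCPdeck [109.13  -0.54   8.94] Fdeck [11.73  1.68 -6.28] T [-0.78 -1.87  0.05] g 7.500008489595915e-05 6.227128958753383
clamp 5900 [33.5 54.3 70.6] [-22.5   0.4  21.4] [-20.1 -17.2 -14.2] ((50.82197570800781, -1.338064193725586), (40.746246337890625, 46.79604721069336), 0.49583736062049866)
barrel 2587 [ 9.1 15.5 28.1] [-19.7   3.6  19. ] [-36.6 -25.3 -20.7] ((18.874755859375, -0.17759323120117188), (21.987276077270508, 41.2642822265625), 5.361128807067871)
grip 2775 [ 6.9 12.8 14.7] [-17.4  -3.   16. ] [43.2 46.8 48.6] ((11.920785903930664, -1.3493881225585938), (37.061729431152344, 9.717334747314453), 81.89669036865234)
collar 3058 [-6.1 13.7 18.3] [-24.5  12.6  23.7] [ 5.3  7.7 10.1] ((5.577488422393799, -1.0454750061035156), (26.825592041015625, 50.923824310302734), 0.712658166885376)
```

View pics/w6.png

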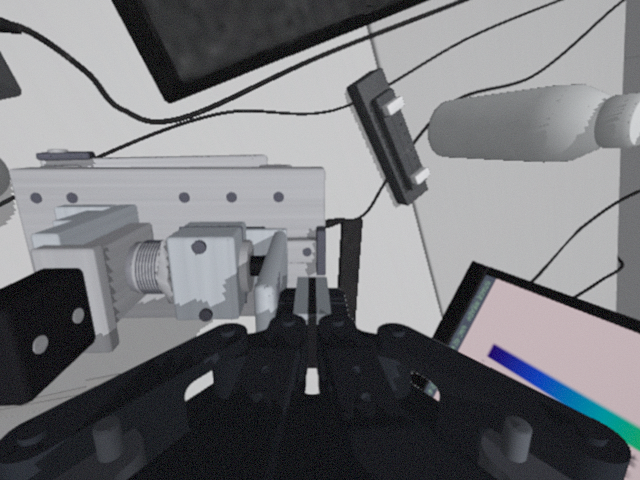

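The view shows the barrel (150,268) up against the blade and collar, and the clamp has moved about 12 mm down. The blade is nipped, so I'll back off the bracket and return to the gauge.

Call:
move_arm(plan=[[0,0,0,0,0.02,0,0],[0,0,0,0,0.05,0,0],[0,0,0,0,0.065,-0.02,0],[0,0,0,0,0.065,-0.1,0],[0,0,0,0,0.065,-0.22,0],[0,0,0,0,0.065,-0.36,0],[0,0,0,0,0.065,-0.46,0],[0,0,0,0,0.065,-0.46,0.2]])

```text
time_s: 22.5
tool_pos: [0.5317, -0.1568, 0.3124]
orientation: [2.294, 1.519, 0.342]
ft_force: [-0.5, -0.3, -0.5]
gripper_width: 0.016
grasp_force: 0.0
```

Run:
```python
from h import *
rd();s=arm.read_state();B=deck()
row(rt(),O+B@np.array([.005,0,.100]),s)
```

```text
t 22.5 TCPdeck [119.63  -0.2  124.2 ] Fdeck [-0.56 -0.49 -0.33] T [0.16 0.43 0.03] g 0.015953166554663573 0.0
same [ 2.400e-03  2.000e-04  2.000e-04  1.200e-03 -4.592e-01  9.340e-02] deg 0.4 mm 117
flip [-3.000e-04  3.700e-03 -9.998e-01  1.200e-03 -4.592e-01  9.340e-02] deg 180.0 mm 117
```

Call:
move_arm(plan=[[0.0024,0,0,0,-0.1,0,0.45],[0.0024,0,0,0,-0.22,0,0.45],[0.0024,0,0,0,-0.34,0,0.45],[0.0024,0,0,0.001,-0.43,0.03,0.45],[0.0024,0,0,0.001,-0.459,0.07,0.45],[0.0024,0,0,0.001,-0.459,0.093,0.45],[0.0024,0,0,0.001,-0.459,0.093,0.45],[0.0024,0,0,0.001,-0.459,0.093,0.45]])

```text
time_s: 23.5
tool_pos: [0.4453, -0.1202, 0.24]
orientation: [2.303, 1.524, 0.334]
ft_force: [-0.1, -0.5, -1.0]
gripper_width: 0.0385
grasp_force: 0.0
```

Run:
```python
from h import *
rd();s=arm.read_state();B=deck()
p,d=eyes.camera("wrist")
u,v=np.meshgrid(np.arange(640),np.arange(480));uv=np.c_[u.ravel(),v.ravel()]
q=(depthpts("wrist",uv,d,s)-O)@B*1000;q[d.ravel()==0]=999
def rep(n,m):
    g=q[m];print(n,len(g),*[np.percentile(g[:,i],[2,50,98]).round(1) for i in range(3)],cv2.minAreaRect(g[:,:2].astype(np.float32)))
near=abs(q[:,1])<60
rep("grip",near&(abs(q[:,2]-47)<4)&(abs(q[:,0]-5)<20)&(abs(q[:,1])<35))
rep("collar",near&(abs(q[:,2]-8)<3)&(abs(q[:,0]-5)<20)&(abs(q[:,1])<35))
rep("clamp",near&(abs(q[:,2]+16)<5)&(q[:,0]>30)&(q[:,0]<85))
rep("bracket",near&(q[:,2]>15)&(q[:,2]<45)&(q[:,0]>75)&(q[:,0]<125))
row(rt(),O+B@np.array([.0049,-.0003,.0235]),s)
```

```text
t 23.5 TCPdeck [ 3.93 -0.19 98.19] Fdeck [-0.32 -0.45 -0.94] T [0.18 0.37 0.01] g 0.038474306522057224 0.0
grip 1758 [-3.8  4.9 13.3] [-17.1   0.8  16.7] [44.5 47.6 49.1] ((4.97590446472168, -0.681732177734375), (36.008766174316406, 17.890520095825195), 89.46664428710938)
collar 854 [-8.   4.3 17.6] [-22.7  16.8  24. ] [5.8 7.7 9.1] ((4.855830192565918, -0.6747169494628906), (25.901491165161133, 49.75282287597656), 0.4510062038898468)
clamp 2628 [33.1 52.5 69.6] [-22.1   0.2  21.2] [-19.8 -17.2 -14.3] ((50.881160736083984, -1.2622699737548828), (40.75579071044922, 46.45005798339844), 0.9610192179679871)
bracket 1158 [86.2 88.1 94.1] [-17.6   0.7  16.6] [15.9 29.3 31.8] ((90.31144714355469, -0.9647884368896484), (8.815707206726074, 36.05829620361328), 0.5987953543663025)
same [-1.400e-03  2.000e-04  1.000e-04 -2.000e-04  5.200e-03  2.987e-01] deg 0.3 mm 75
flip [-3.000e-04 -2.200e-03 -9.999e-01 -2.000e-04  5.200e-03  2.987e-01] deg 180.0 mm 75
```

Call:
move_arm(plan=[[0,0,0,0,0,0.05,0.45],[0,0,0,0,0,0.11,0.45],[0,0,0,0,0,0.17,0.45],[0,0,0,0,0,0.23,0.45],[0,0,0,0,0,0.27,0.45],[0,0,0,0,0,0.295,0.45],[0,0,0,0,0,0.295,0.45],[0,0,0,0,0,0.295,0.45]])

```text
time_s: 24.55
tool_pos: [0.4734, -0.1321, 0.1732]
orientation: [2.302, 1.524, 0.334]
ft_force: [-0.5, 0.3, 0.4]
gripper_width: 0.0384
grasp_force: 0.0
```

Run:
```python
from h import *
rd();s=arm.read_state();B=deck()
row(rt(),O+B@np.array([.0049,-.0003,.0235]),s)
```

```text
t 24.55 TCPdeck [ 3.34 -0.18 24.8 ] Fdeck [-0.39  0.09  0.65] T [0.19 0.41 0.02] g 0.03838786464536185 0.0
same [-0.0012  0.0002  0.0001 -0.0005  0.0063  0.0052] deg 0.2 mm 2
flip [-3.000e-04 -1.900e-03 -9.999e-01 -5.000e-04  6.300e-03  5.200e-03] deg 180.0 mm 2
```

Call:
move_arm(plan=[[-0.0012,0,0,0,0.003,0.003,0.45],[-0.0012,0,0,0,0.0058,0.004,0.45],[-0.0012,0,0,0,0.0058,0.004,0.45],[-0.0012,0,0,0,0.0058,0.004,0.45],[-0.0012,0,0,0,0.0058,0.004,0.45],[-0.0012,0,0,0,0.0058,0.004,0.45],[-0.0012,0,0,0,0.0058,0.004,0.4],[-0.0012,0,0,0,0.0058,0.004,0.35]])

```text
time_s: 25.55
tool_pos: [0.4747, -0.1326, 0.1721]
orientation: [2.3, 1.523, 0.336]
ft_force: [0.6, 0.0, -0.4]
gripper_width: 0.03
grasp_force: 0.0
```

Run:
```python
from h import *
rd();s=arm.read_state();B=deck()
row(rt(),O+B@np.array([.0048,-.0003,.0235]),s)
```

```text
t 25.55 TCPdeck [ 4.19 -0.18 23.26] Fdeck [ 0.33  0.24 -0.6 ] T [0.2  0.4  0.04] g 0.029999747305787937 0.0
same [-0.0003  0.0002  0.0002 -0.0005  0.0025 -0.001 ] deg 0.1 mm 1
flip [-3.000e-04 -5.000e-04 -9.998e-01 -5.000e-04  2.500e-03 -1.000e-03] deg 180.0 mm 1
```

Call:
move_arm(plan=[[0,0,0,0,0.0018,0,0.35],[0,0,0,0,0.0018,0,0.3],[0,0,0,0,0.0018,0,0.25],[0,0,0,0,0.0018,0,0.22],[0,0,0,0,0.0018,0,0],[0,0,0,0,0.0018,0,0],[0,0,0,0,0.0018,0,0],[0,0,0,0,0.0018,0,0]], grip_force=40)

```text
time_s: 26.55
tool_pos: [0.4753, -0.1329, 0.1727]
orientation: [2.3, 1.523, 0.336]
ft_force: [1.6, -1.0, -0.0]
gripper_width: 0.0176
grasp_force: 42.3
```

Run:
```python
from h import *
rd()
```

```text
t 26.55 TCPdeck [ 5.06 -0.19 23.45] Fdeck [ 1.66 -0.31 -0.81] T [-0.03  0.12  0.08] g 0.01763309140852711 42.2830867767334
```

Call:
move_arm(plan=[[0,0,0,0,0,-0.004,0],[0,0,0,0,0,-0.008,0],[0,0,0,0,0,-0.014,0],[0,0,0,0,0,-0.02,0],[0,0,0,0,0,-0.026,0],[0,0,0,0,0,-0.032,0],[0,0,0,0,0,-0.038,0],[0,0,0,0,0,-0.044,0]])

```text
time_s: 27.55
tool_pos: [0.4713, -0.1312, 0.1819]
orientation: [2.3, 1.522, 0.337]
ft_force: [5.7, -3.2, -4.0]
gripper_width: 0.0176
grasp_force: 41.4
```

Run:
```python
from h import *
rd()
```

```text
t 27.55 TCPdeck [ 5.02 -0.22 33.6 ] Fdeck [ 4.19 -0.74 -6.37] T [-0.18 -0.42  0.11] g 0.017642523961482862 41.36730372905731
```

Call:
move_arm(plan=[[0,0,0,0,0.001,-0.008,0],[0,0,0,0,0.002,-0.016,0],[0,0,0,0,0.002,-0.025,0],[0,0,0,0,0.002,-0.035,0],[0,0,0,0,0.002,-0.045,0],[0,0,0,0,0.002,-0.055,0],[0,0,0,0,0.002,-0.065,0],[0,0,0,0,0.002,-0.075,0]])

```text
time_s: 28.55
tool_pos: [0.4637, -0.1279, 0.1996]
orientation: [2.301, 1.523, 0.336]
ft_force: [3.1, -1.6, -2.0]
gripper_width: 0.0174
grasp_force: 41.7
```

Run:
```python
from h import *
rd()
```

```text
t 28.55 TCPdeck [ 4.99 -0.15 53.17] Fdeck [ 2.31 -0.27 -3.26] T [-0.11 -0.04  0.03] g 0.017351377444298936 41.716012358665466
```

Call:
move_arm(plan=[[0,0,0,0,0,-0.02,0],[0,0,0,0,0,-0.045,0],[0,0,0,0,0,-0.07,0],[0,0,0,0,0,-0.11,0],[0,0,0,0,0,-0.17,0],[0,0,0,0,0,-0.27,0],[0,0,0,0,0,-0.4,0],[0,0,0,0,0,-0.5,0]])

```text
time_s: 29.55
tool_pos: [0.4138, -0.1066, 0.3139]
orientation: [2.302, 1.524, 0.335]
ft_force: [1.4, 0.3, -2.5]
gripper_width: 0.0176
grasp_force: 41.9
```

Run:
```python
from h import *
rd();s=arm.read_state();B=deck();print(s["q"].round(2))
p,d=eyes.camera("wrist")
u,v=np.meshgrid(np.arange(640),np.arange(480));uv=np.c_[u.ravel(),v.ravel()]
q=(depthpts("wrist",uv,d,s)-O)@B*1000;q[d.ravel()==0]=999
def rep(n,m):
    g=q[m];print(n,len(g),*[np.percentile(g[:,i],[2,50,98]).round(1) for i in range(3)],cv2.minAreaRect(g[:,:2].astype(np.float32)))
near=abs(q[:,1])<60
rep("plate",near&(abs(q[:,2])<3)&(q[:,0]>-25)&(q[:,0]<4))
rep("barrel",near&(q[:,2]<-16)&(q[:,2]>-40)&(q[:,0]>4)&(q[:,0]<28))
rep("bracket",near&(q[:,2]>15)&(q[:,2]<45)&(q[:,0]>75)&(q[:,0]<125))
row(down(np.radians(53.5)),[.4019,.2953,.33],s)
cv2.imwrite("pics/w7.png",cv2.resize(p[100:340,180:500,::-1],None,fx=2.4,fy=2.4))
```

```text
t 29.55 TCPdeck [ 4.1000e+00 -3.0000e-02  1.7976e+02] Fdeck [-0.02  0.83 -2.76] T [0.18 0.65 0.03] g 0.017590557180930406 41.91508233547211
[-0.41 -0.64 -0.36  1.42  0.    1.56]
plate 524 [-13.1  -8.1  -1.9] [-18.    9.4  28.2] [-1.9 -0.2  1.3] ((-7.625473976135254, 4.764318466186523), (48.304481506347656, 11.425142288208008), 89.78055572509766)
barrel 466 [10.9 19.3 27.4] [-14.4   2.   13.6] [-37.  -25.4 -22.6] ((19.273046493530273, -0.467041015625), (16.80422019958496, 29.406278610229492), 0.28488558530807495)
bracket 531 [86.2 88.4 93.9] [-17.1   0.4  16.7] [16.  29.5 31.8] ((90.29563903808594, -0.6794509887695312), (9.065591812133789, 35.341705322265625), 0.172735333442688)
same [ 0.1165  0.0922 -0.4178  1.4613 -0.5822 -0.3413] deg 79.8 mm 402
flip [ 0.0982 -0.1242  0.565   1.4613 -0.5822 -0.3413] deg 105.6 mm 402
```

View pics/w7.png

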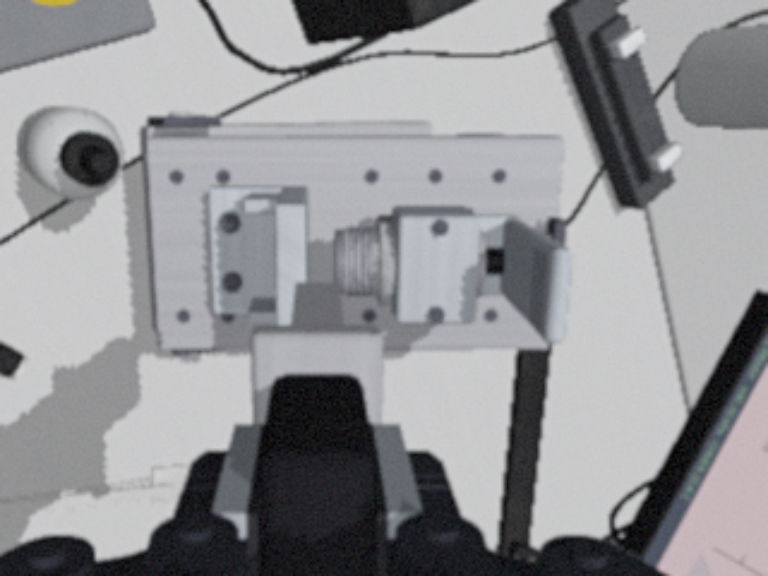

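The gauge is out, plate to barrel reads about 12.4 mm, and the bracket hasn't moved (90.3). Now back to the stand.

Call:
move_arm(plan=[[0.0146,0.0115,-0.052,0.05,-0.02,-0.04,0],[0.029,0.023,-0.104,0.15,-0.06,-0.08,0],[0.0437,0.0346,-0.157,0.28,-0.11,-0.12,0],[0.058,0.046,-0.209,0.42,-0.17,-0.16,0],[0.073,0.058,-0.261,0.56,-0.22,-0.18,0],[0.087,0.069,-0.313,0.69,-0.28,-0.2,0],[0.102,0.081,-0.366,0.8,-0.32,-0.2,0],[0.1165,0.0922,-0.418,0.85,-0.34,-0.2,0]])

```text
time_s: 30.6
tool_pos: [0.4075, 0.128, 0.3218]
orientation: [-0.972, -2.987, 0.002]
ft_force: [-1.0, -0.9, -3.0]
gripper_width: 0.0171
grasp_force: 41.8
```

Run:
```python
from h import *
s=arm.read_state();print(s["tool_pos"],s["ft_force"])
row(down(np.radians(53.6)),[.4019,.2953,.24],s)
```

```text
[0.40753836 0.12798207 0.3217776 ] [-1.0460476  -0.86782519 -2.95480773]
same [-5.000e-04 -1.000e-04  2.000e-03  4.119e-01  5.284e-01  3.264e-01] deg 0.4 mm 186
flip [ 2.000e-04 -9.000e-04 -9.980e-01  4.119e-01  5.284e-01  3.264e-01] deg 179.6 mm 186
```

Call:
move_arm(plan=[[0,0,0.002,0.08,0.1,0,0],[0,0,0.002,0.19,0.25,0,0],[0,0,0.002,0.31,0.4,0,0],[0,0,0.002,0.39,0.5,0.08,0],[0,0,0.002,0.412,0.528,0.2,0],[0,0,0.002,0.412,0.528,0.3,0],[0,0,0.002,0.412,0.528,0.326,0],[0,0,0.002,0.412,0.528,0.326,0]])

```text
time_s: 31.6
tool_pos: [0.4036, 0.2937, 0.2404]
orientation: [0.992, 2.979, -0.002]
ft_force: [0.2, -0.2, -3.2]
gripper_width: 0.0177
grasp_force: 41.8
```

Run:
```python
from h import *
s=arm.read_state();print(s["time_s"],s["tool_pos"],s["ft_force"])
row(down(np.radians(53.6)),[.4019,.2953,.205],s)
p,d=eyes.camera("wrist");cv2.imwrite("pics/w8.png",cv2.resize(p[130:400,170:490,::-1],None,fx=2.2,fy=2.2))
a=np.radians(53.55);B=np.array([[np.cos(a),-np.sin(a),0],[np.sin(a),np.cos(a),0],[0,0,1]])
C=np.array([.4012,.2948,0])
u,v=np.meshgrid(np.arange(640),np.arange(480));uv=np.c_[u.ravel(),v.ravel()]
q=(depthpts("wrist",uv,d,s)-C)@B*1000;q[d.ravel()==0]=999
def rep(n,m):
    g=q[m]
    if len(g)>5:print(n,len(g),*[np.percentile(g[:,i],[2,50,98]).round(1) for i in range(3)],cv2.minAreaRect(g[:,:2].astype(np.float32)))
print("tcp",((s["tool_pos"]-C)@B*1000).round(1))
rep("top",(abs(q[:,2]-94.5)<3)&(abs(q[:,0]-46)<90)&(abs(q[:,1])<50))
rep("blade",(q[:,2]>150)&(q[:,2]<212)&(abs(q[:,0])<10)&(abs(q[:,1])<30))
rep("grips",(abs(q[:,2]-141.5)<4)&(q[:,0]>20)&(q[:,0]<120)&(abs(q[:,1])<25))
# slot: visible hole edges, via below-top points inside stand near slot
rep("slot",(q[:,2]<88)&(q[:,2]>-5)&(abs(q[:,0])<14)&(abs(q[:,1])<26))
```

```text
31.6 [0.40358479 0.29366482 0.24042991] [ 0.22479668 -0.24590958 -3.16593223]
same [-0.0002  0.0005 -0.0024  0.0095  0.0013  0.1417] deg 0.4 mm 36
flip [8.000e-04 3.000e-04 9.976e-01 9.500e-03 1.300e-03 1.417e-01] deg 179.6 mm 36
tcp [  0.5  -2.6 240.4]
top 9212 [-29.3  40.6 121.5] [-37.9  13.6  37.9] [92.8 94.4 96. ] ((46.30006408691406, -0.4614143371582031), (78.1268081665039, 154.90699768066406), 89.9151611328125)
blade 363 [-6.4 -0.5  5.1] [17.1 17.4 17.8] [158.3 181.8 199.7] ((-0.6667990684509277, 17.427934646606445), (0.877042829990387, 11.949027061462402), 89.20690155029297)
grips 1659 [41.  86.  97.8] [-16.8   0.8  17. ] [138.3 142.  143.5] ((69.76026916503906, -0.26648902893066406), (58.331153869628906, 35.605079650878906), 0.20741139352321625)
slot 380 [-9.2  0.7  9.6] [-14.7  -3.3   7.7] [ 7.7  9.3 10.8] ((0.2950582504272461, -4.991390228271484), (25.859359741210938, 18.935935974121094), 89.30670166015625)
```

View pics/w8.png

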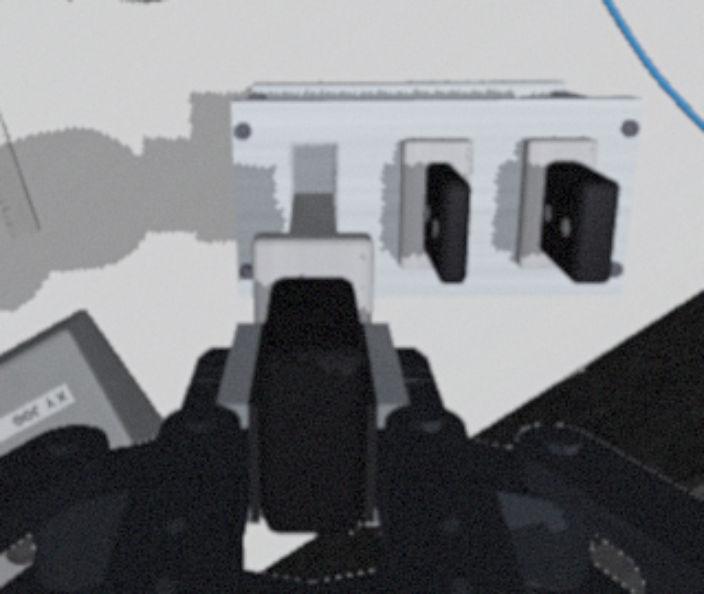

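The slot (crop 293–336, row 165) lines up with the blade (290–337), needing a correction of about 0.6 mm in tool y and 2.2 mm in tool x.

Call:
move_arm(plan=[[0,0,-0.002,0.0088,0.0024,0,0],[0,0,-0.002,0.0088,0.0024,0.04,0],[0,0,-0.002,0.0088,0.0024,0.08,0],[0,0,-0.002,0.0088,0.0024,0.12,0],[0,0,-0.002,0.0088,0.0024,0.16,0],[0,0,-0.002,0.0088,0.0024,0.18,0],[0,0,-0.002,0.0088,0.0024,0.18,0],[0,0,-0.002,0.0088,0.0024,0.18,0]])

```text
time_s: 32.65
tool_pos: [0.4027, 0.2958, 0.196]
orientation: [0.982, 2.981, 0.001]
ft_force: [-0.2, 0.1, -3.7]
gripper_width: 0.0172
grasp_force: 41.8
```

```bash
cat > st.py <<'E'
from h import *
a=np.radians(53.55);B=np.array([[np.cos(a),-np.sin(a),0],[np.sin(a),np.cos(a),0],[0,0,1]]);C=np.array([.4012,.2948,0])
s=arm.read_state();print(s["time_s"],"tcp",((s["tool_pos"]-C)@B*1000).round(1),"F",(s["ft_force"]@B).round(1),s["torque"].round(2),s["gripper_width"])
R0=R.from_rotvec(s["orientation"]).as_matrix();print("rot",np.degrees(R.from_matrix(down(a).T@R0).as_rotvec()).round(2))
E
cat > st2.py <<'E'
from st import *
p,d=eyes.camera("wrist")
u,v=np.meshgrid(np.arange(640),np.arange(480));uv=np.c_[u.ravel(),v.ravel()]
q=(depthpts("wrist",uv,d,s)-C)@B*1000;q[d.ravel()==0]=999
def rep(n,m):
    g=q[m]
    if len(g)>5:print(n,len(g),*[np.percentile(g[:,i],[2,50,98]).round(1) for i in range(3)],cv2.minAreaRect(g[:,:2].astype(np.float32)))
rep("top",(abs(q[:,2]-94.5)<3)&(abs(q[:,0]-46)<90)&(abs(q[:,1])<50))
rep("blade",(q[:,2]>103)&(q[:,2]<165)&(abs(q[:,0])<10)&(abs(q[:,1])<30))
z=s["tool_pos"][2]*1000-86.5+72;rep("collar",(abs(q[:,2]-z)<4)&(abs(q[:,0])<20)&(abs(q[:,1])<30))
E
python3 st2.py
```

```text
32.65 tcp [  1.7  -0.6 196. ] F [-0.1  0.2 -3.7] [ 0.03 -0.01 -0.02] 0.017165709867337103
rot [-0.06 -0.13  0.02]
top 11497 [-29.5  39.  120.2] [-38.4  17.5  38.1] [92.8 94.4 96. ] ((46.185333251953125, -1.0477561950683594), (79.27903747558594, 154.99635314941406), 89.93424224853516)
blade 364 [-5.3  0.7  6.2] [19.  19.4 19.6] [113.4 137.6 155.3] ((0.49463319778442383, 19.303884506225586), (12.025214195251465, 0.7911744117736816), 0.7874687314033508)
collar 1350 [-12.1   0.4  12.9] [ 7.2 19.1 24.4] [178.2 180.3 184. ] ((0.4329519271850586, 15.231822967529297), (26.07006072998047, 19.082294464111328), 0.6675266027450562)
```

Call:
move_arm(plan=[[0,0,0,0,-0.001,0.03,0],[0,0,0,0,-0.001,0.06,0],[0,0,0,0,-0.001,0.09,0],[0,0,0,0,-0.001,0.13,0],[0,0,0,0,-0.001,0.17,0],[0,0,0,0,-0.001,0.21,0],[0,0,0,0,-0.001,0.24,0],[0,0,0,0,-0.001,0.24,0]])

```text
time_s: 33.7
tool_pos: [0.4019, 0.2951, 0.1346]
orientation: [0.983, 2.983, -0.002]
ft_force: [0.1, 0.2, -2.2]
gripper_width: 0.0175
grasp_force: 41.8
```

```bash
python3 st.py
```

```text
33.7 tcp [  0.7  -0.4 134.6] F [ 0.3  0.  -2.2] [ 0.    0.01 -0.01] 0.01752626707018248
rot [ 0.07 -0.07  0.01]
```

In the slot with no contact forces. About 17 mm left.

Call:
move_arm(plan=[[0,0,0,0,0,0.02,0],[0,0,0,0,0,0.04,0],[0,0,0,0,0,0.054,0],[0,0,0,0,0,0.06,0],[0,0,0,0,0,0.064,0],[0,0,0,0,0,0.067,0],[0,0,0,0,0,0.069,0],[0,0,0,0,0,0.069,0]])

```text
time_s: 34.7
tool_pos: [0.4026, 0.2955, 0.1184]
orientation: [0.982, 2.982, -0.0]
ft_force: [0.2, -0.9, -3.5]
gripper_width: 0.0173
grasp_force: 41.9
```

```bash
python3 st.py
```

```text
34.7 tcp [  1.3  -0.7 118.4] F [-0.7 -0.7 -3.5] [-0.04  0.04 -0.03] 0.017301817978382712
rot [-0.03 -0.11  0.02]
```

Call:
move_arm(plan=[[0,0,0,0,0,0.001,0],[0,0,0,0,0,0.002,0],[0,0,0,0,0,0.003,0],[0,0,0,0,0,0.004,0],[0,0,0,0,0,0.005,0],[0,0,0,0,0,0.006,0],[0,0,0,0,0,0.007,0],[0,0,0,0,0,0.007,0]])

```text
time_s: 35.7
tool_pos: [0.403, 0.2957, 0.1178]
orientation: [0.982, 2.981, 0.002]
ft_force: [-2.2, -0.1, 5.1]
gripper_width: 0.0176
grasp_force: 43.1
```

```bash
python3 st.py
```

```text
35.7 tcp [  1.8  -0.9 117.8] F [-1.4  1.8  5.1] [-0.3   0.43 -0.02] 0.017646581486140716
rot [-0.11 -0.16  0.02]
```

Call:
move_arm(plan=[[0,0,0,0,0,0.003,0],[0,0,0,0,0,0.003,0.25],[0,0,0,0,0,0.003,0.42],[0,0,0,0,0,0.003,0.42],[0,0,0,0,0,0,0.42],[0,0,0,0,0,-0.08,0.42],[0,0,0,0,0,-0.2,0.42],[0,0,0,0,0,-0.35,0.42]])

```text
time_s: 36.7
tool_pos: [0.4018, 0.2951, 0.2039]
orientation: [0.983, 2.983, -0.003]
ft_force: [1.0, 0.7, 0.2]
gripper_width: 0.036
grasp_force: 0.0
```

Call:
move_arm(plan=[[0,0,0,0,0,-0.1,0.45],[0,0,0,0,0,-0.2,0.45],[0,0,0,0,0,-0.25,0.45],[0,0,0,0,0,-0.25,0.45],[0,0,0,0,0,-0.25,0.45],[0,0,0,0,0,-0.25,0.45],[0,0,0,0,0,-0.25,0.45],[0,0,0,0,0,-0.25,0.45]])

```text
time_s: 37.7
tool_pos: [0.4021, 0.2954, 0.2662]
orientation: [0.983, 2.982, -0.001]
ft_force: [-0.1, -0.4, -0.6]
gripper_width: 0.0386
grasp_force: 0.0
```

Run:
```python
from st import *
def cl(n):
    p,d=eyes.camera(n);u,v=np.meshgrid(np.arange(640),np.arange(480));uv=np.c_[u.ravel(),v.ravel()]
    w=depthpts(n,uv,d,s);w[d.ravel()==0]=9;return w
def rep(n,q,m,f=1):
    g=q[m];print(n,len(g),np.median(g,0).round(1),cv2.minAreaRect(g[:,:2].astype(np.float32)))
w=cl("wrist");q=(w-C)@B*1000
for x0 in(0,46,92):
    rep("grip",q,(abs(q[:,2]-141.5)<4)&(abs(q[:,0]-x0)<14)&(abs(q[:,1])<25))
    rep("collar",q,(abs(q[:,2]-102.3)<3.0)&(abs(q[:,0]-x0)<17)&(abs(q[:,1])<30))
D=deck();w=cl("top");q=(w-O)@D*1000
rep("bracket",q,(q[:,2]>18)&(q[:,2]<40)&(abs(q[:,0]-92)<20)&(abs(q[:,1])<30))
w0=depthpts("top",np.c_[[x.ravel() for x in np.meshgrid(np.arange(640),np.arange(480))]].T,np.load("pics/top0.npz")["d"])
q0=(w0-O)@D*1000;rep("bracket0",q0,(q0[:,2]>18)&(q0[:,2]<40)&(abs(q0[:,0]-100)<20)&(abs(q0[:,1])<30))
for n,c in(("bottle",(363,274)),("tub",(489,262))):
    i=np.array([y*640+x for x in range(c[0]-12,c[0]+13) for y in range(c[1]-12,c[1]+13)]);print(n,np.abs(w[i]-w0[i]).max(1).mean())
```

```text
37.7 tcp [  1.1  -0.4 266.2] F [-0.4 -0.2 -0.6] [-0.03  0.01 -0.04] 0.038636783456428604
rot [ 0.01 -0.1   0.02]
grip 990 [  0.9   0.3 142. ] ((0.9130840301513672, -0.6534004211425781), (17.92754554748535, 35.712615966796875), 0.11907988786697388)
collar 538 [  0.2  16.1 102.1] ((1.1211729049682617, -0.6267070770263672), (49.640201568603516, 25.6353759765625), 89.37515258789062)
grip 537 [ 45.2   0.9 141.8] ((45.688968658447266, 0.12646865844726562), (35.1256217956543, 10.006489753723145), 89.74700164794922)
collar 771 [ 39.2   9.6 102.2] ((45.79369354248047, 0.1162109375), (26.188589096069336, 49.18235778808594), 0.06816926598548889)
grip 772 [ 90.5   0.7 142. ] ((91.31297302246094, 0.17841148376464844), (34.74266052246094, 14.113965034484863), 89.34455108642578)
collar 681 [ 83.7  10.4 102.3] ((91.49498748779297, -0.1549091339111328), (26.132675170898438, 48.8004150390625), 0.03813183680176735)
bracket 69 [93.3  0.5 29.4] ((91.72821044921875, 0.04427337646484375), (9.285612106323242, 34.969844818115234), 1.0067015886306763)
bracket0 70 [103.5   0.2  28.9] ((102.45555877685547, 0.4234504699707031), (34.80801010131836, 9.045660972595215), 89.89856719970703)
bottle 0.0863567133434209
tub 0.023395660638665907
```

Run:
```python
from h import *
p,d=eyes.camera("top");z=np.load("pics/top0.npz");d0=z["d"]
for x,y in((363,274),(489,262)):
    a=d[y-12:y+13,x-12:x+13];b=d0[y-12:y+13,x-12:x+13];k=(a>0)&(b>0);print(np.median(abs(a-b)[k]),np.percentile(abs(a-b)[k],90),(a==0).sum(),np.abs(p[y-12:y+13,x-12:x+13].astype(int)-z["p"][y-12:y+13,x-12:x+13]).mean())
```

```text
0.0030231476 0.007902408 2 13.3248
0.0033211112 0.008226239 1 11.5024
```

Bottle and tub are both where they started, so I'll hand the job in.

```bash
python3 -c "
from bench import arm
print(arm.close_job())"
```

```text
the job is handed in; nothing more can be done
None
```

The air gap is set with the thick gauge (about 12.4 mm measured for the 12 mm blade, sensor unmoved by the withdrawal); the gauge is back in its slot and the job was handed in at about 38 s, but I viewed 12 pictures against the limit of 10.

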